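# Put the wire spools and parts caddies back in their places

## Task

Clear the bench at the end of the shift: slip every wire spool standing on the bench over a spindle of the rack, one spool to a spindle, fully down and upright, and hang every parts caddy by its handle on the blue stand, one caddy to a double hook, the bar resting on both prongs between the upturned tips and the stand. Leave all of it hanging or standing at rest by itself, and leave the jar, the steel socket, the spray can and the glue bottle standing where they are.

Things in the scene. Friction and masses are not known exactly. Their poses are not given: they have to be found in the camera images.
- spool1: a wire spool standing on end: 60 mm outer diameter, 50 mm high, black plastic flanges and copper winding (solid to the touch all round), with a round bore of 22 mm diameter right through along its z axis; 0.18 to 0.33 kg. Origin: centre of its underside, z up. May be absent (None).
- spool2: a wire spool standing on end: 56 mm outer diameter, 50 mm high, black plastic flanges and copper winding (solid to the touch all round), with a round bore of 22 mm diameter right through along its z axis; 0.18 to 0.33 kg. Origin: centre of its underside, z up. May be absent (None).
- spool3: a wire spool standing on end: 52 mm outer diameter, 46 mm high, black plastic flanges and copper winding (solid to the touch all round), with a round bore of 22 mm diameter right through along its z axis; 0.18 to 0.33 kg. Origin: centre of its underside, z up. May be absent (None).
- caddy1: a sheet-aluminium parts caddy: open tray 70 mm (x) by 120 mm (y), 55 mm high, with a fixed rigid arch handle over its middle: two uprights at y = +-58 mm joined by a flat black horizontal bar along y. About 0.3 kg, its weight central under the bar. Origin: centre of the tray's underside, z up. The two ends are alike.
- caddy1_bar (a point): centre of caddy1's handle bar, 130 mm above the tray's underside. The bar is 12 mm wide (x), 10 mm thick (z), 120 mm long (y). The open window under it is 112 mm wide and 70 mm high (bar underside to tray rim). Axes as the caddy's.
- caddy2: a sheet-aluminium parts caddy: open tray 70 mm (x) by 120 mm (y), 55 mm high, with a fixed rigid arch handle over its middle: two uprights at y = +-58 mm joined by a flat black horizontal bar along y. About 0.3 kg, its weight central under the bar. Origin: centre of the tray's underside, z up. The two ends are alike.
- caddy2_bar (a point): centre of caddy2's handle bar, 130 mm above the tray's underside. The bar is 12 mm wide (x), 10 mm thick (z), 120 mm long (y). The open window under it is 112 mm wide and 70 mm high (bar underside to tray rim). Axes as the caddy's.
- hook1 (a point): the left (seen from the robot) double hook on the stand: the point midway between its two steel prongs, level with their top (250 mm above the bench), where a handle bar should rest. Prongs: 10 mm thick, at y = +-30 mm, level from the crossbar 65 mm behind (+x) to 35 mm in front (-x), then turned up; tips end 52 mm in front, 15 mm above the prongs' top. z up, x from tips to stand.
- hook2 (a point): the right (seen from the robot) double hook on the stand: the point midway between its two steel prongs, level with their top (250 mm above the bench), where a handle bar should rest. Prongs: 10 mm thick, at y = +-30 mm, level from the crossbar 65 mm behind (+x) to 35 mm in front (-x), then turned up; tips end 52 mm in front, 15 mm above the prongs' top. z up, x from tips to stand.
- hook_stand: fixed blue stand, 400 mm wide (y), with two double hooks 170 mm apart along y, their prongs pointing to -x. Posts at y = +-185 mm; the crossbar that bears the prongs tops out at 262 mm, the posts at 264 mm. The dark base plate, 14 mm thick, spans x -50 to +90 mm. Origin: on the bench below the crossbar's front face; z up.
- spindle1 (a point): the left-hand (seen from the robot) of three upright steel spindles on the fixed dark rack: centre of its foot, on the rack's top face (15 mm above the bench). The spindle is 14 mm in diameter and 62 mm tall, its last 14 mm a taper. Spindles stand 100 mm apart along y. z up.
- spindle2 (a point): the middle (seen from the robot) of three upright steel spindles on the fixed dark rack: centre of its foot, on the rack's top face (15 mm above the bench). The spindle is 14 mm in diameter and 62 mm tall, its last 14 mm a taper. Spindles stand 100 mm apart along y. z up.
- spindle3 (a point): the right-hand (seen from the robot) of three upright steel spindles on the fixed dark rack: centre of its foot, on the rack's top face (15 mm above the bench). The spindle is 14 mm in diameter and 62 mm tall, its last 14 mm a taper. Spindles stand 100 mm apart along y. z up.
- jar: a clear jar 48 mm across, 70 mm tall, standing on the bench, origin under its centre; not part of the job, leave it where it is
- socket: a steel socket 30 mm across, 38 mm tall, standing on the bench, origin under its centre; not part of the job, leave it where it is
- spray_can: a spray can 54 mm across, 160 mm tall, standing on the bench, origin under its centre; not part of the job, leave it where it is
- glue_bottle: a white glue bottle 52 mm across, 150 mm tall, standing on the bench, origin under its centre; not part of the job, leave it where it is

How it is judged:
By the outcome, as a careful person would: the job done as asked, in the order asked, and still so for the second after the job is handed in, with the robot touching nothing.
Of spool1, spool2, spool3 only 2 to 3 are there at a start; the rules pass over those that are not, and their reading is None.
At some moment in a run one of spool1, spool2, spool3, caddy1, caddy2 may be knocked a few centimetres aside while the robot is not near it.
It also fails if it takes over 210 s, if anything falls off the work surface, if the arm or the gripper's body presses on something with over 40 N, if the wrist force passes 120 N, or if a joint passes its speed limit or range.

## Robot

A 6-joint arm with a two-finger parallel gripper is mounted at the origin on the work surface. World frame = base frame: x ahead of the robot, y to its left, z up, the work surface at z = 0. Lengths are in m, angles in degrees, forces in N, time in s.
With the tool pointing down it reaches from about 0.25 to 0.775 m from the base axis. Payload 4 kg.
Tool frame: the origin (TCP) lies on the front face of the gripper's body, between the roots of the fingers; the fingertips stand 73 mm ahead of it and the grasp point (between the pads) lies 54 mm ahead of it (ctrl.tcp_to_tips is the distance from the TCP to the fingertips, in m); z points along the fingers, y is the line along which they close (so a half turn about z gives the same grasp; the last joint's range is limited). The gripper opens to 85 mm and grips with 20 to 120 N. Pads are 22 mm wide; open, the fingers measure 114 mm over their backs; the gripper's body (76 mm by 85 mm) begins 54 mm behind the grasp point. The pads swing forward as they close: fully open they stand 13 mm farther back than shut.
Start: joints at [59.696, 4.996, 78.535, -0, 96.463, -5.907], TCP at [0.227, 0.501, 0.304] pointing down, gripper open.
Joint ranges: [-177.83, 177.83], [-43.37, 116.18], [15.69, 146.23], [-61.86, 241.86], [9.47, 152.12], [-147.06, 147.06]. Speed limits (degrees/s): [159.86, 159.86, 180, 180, 180, 180].

## Interface

Orientations are given as [roll, pitch, yaw] about the fixed x, y, z axes, in that order (R = Rz(yaw) Ry(pitch) Rx(roll)).
In Python, from workcell import ctrl, viewer, job gives the robot as it stands.
- The arm moves only by the tool apply_moves, never from a script. Its argument "moves" is a list of rows, each an object with "slide": the shift along the tool's x, y, z in mm, a list of three; "turn": the turn, a rotation vector about the tool's x, y, z in rad, a list of three; "jaw": the finger opening in mm, from 0 to 85.4. A call has 1 to 12 rows; each row is the pose to reach, as a shift and turn from the pose commanded when the call began, along the tool's axes at that moment; what a row does not reach only later rows make up. A row lasts 1/10 s, in which the tool goes at most 50 mm and 8.59 degrees, less where a joint would pass 70% of its speed; a pose out of reach is approached as far as the arm can. A call with a gripper value outside its range is refused whole. The fingers move at their own pace and stop on an object; "force" is the grip in N (left out, the last holds). Time passes only in rows, so rows that repeat a pose let the fingers close. It gives the time, the measured TCP pose, the force, the opening and the grip force at its end, in the units of the state.
- ctrl.get_obs(): the state, without advancing time (a new reading comes with each control period).
- viewer.capture(name): name is "scene" or "side" or "wrist"; returns (picture, depth): 480x640x3 uint8, red, green, blue; 480x640 float32, m along the optical axis (not along the pixel's ray), 0 where there is no reading.
- viewer.camera_params(name): a dict with "camera_matrix" (3x3 intrinsics, pixels), "dist_coeffs" ([k1, k2, p1, p2, k3] as OpenCV has them; the pictures are not rectified), "R" (3x3) and "t" (3): a world point X has camera coordinates R X + t. Camera axes: x right, y down, z forward; pixel columns grow to the right and rows downward; lengths in m; the calibration is good to about 2 mm. A picture is of the moment at which its call begins: read the wrist's pose just before it. camera_params takes no time and is no camera call; for the wrist camera it gives the pose at the moment of the call.
- job.close_job(): hands the job in; it is judged then, once.
The state is a dict: "time_s": time; "q": joint angles; "qd": joint speeds; "joint_torque": joint torques, N m; "position": TCP position; "tcp_rot": TCP orientation; "wrist_force": force on the tool from outside, world axes, zero at the start; "ft_torque": the same for the moment, N m; "finger_gap": finger opening in m; "grip_force": force on a finger pad.
Only numpy, scipy, OpenCV 4.12 (cv2) and the standard library are available. Lean on these libraries where they do the work, as an engineer would, in place of code of your own. Each camera call takes 0.05 s, during which the arm holds its last target. There are 200 camera calls.

## Working session

There is one attempt and no reset: what is moved stays moved. The work goes in short steps, Python scripts to look and compute and a tool call to move; the robot and the scene stay as the last step left them, time stands still between calls to the robot, and variables do not carry over. Pictures are saved under pics/ and viewed, at most 14 in all, crops included, and the job is handed in when it is done.

Besides the shell and the picture viewer there is one more tool, called after ">>>" as name(argument=value, ...), one argument or row to a line, values as JSON. apply_moves: Moves the arm, as the interface text tells. Its arguments: {"type":"object","properties":{"moves":{"type":"array"},"force":{"type":"number"}},"required":["moves"]}

```bash
mkdir -p pics; ls; python3 - <<'E'
from workcell import ctrl, viewer
import cv2
print(ctrl.get_obs())
for n in ("scene","side"):
    p,d=viewer.capture(n); cv2.imwrite(f"pics/{n}0.png",p[:,:,::-1])
    c=viewer.camera_params(n); print(n,c)
    import numpy as np; np.savez(f"{n}0.npz",p=p,d=d)
E
```

```text
pics
{'time_s': 0.0, 'q': array([ 5.96955517e+01,  5.04053282e+00,  7.86269839e+01,  2.01673584e-04,
        9.64631354e+01, -5.90512403e+00]), 'qd': array([ 4.80457044e-02, -3.14909058e-02,  7.78392509e-05,  4.00895865e-02,
       -2.03963671e-01,  8.48187347e-02]), 'joint_torque': array([-1.55411262e-04, -3.51866090e+01, -3.13271463e+01, -8.16299485e-05,
        1.06955844e-02,  3.05109964e-06]), 'position': array([0.22701119, 0.50058485, 0.30270554]), 'tcp_rot': array([-1.79870062e+02, -1.36410487e-02,  1.55600683e+02]), 'wrist_force': array([ 0.22324732, -0.08786481,  0.61626872]), 'ft_torque': array([ 0.03062846, -0.01548534, -0.0239714 ]), 'grip_force': 0.0, 'finger_gap': 0.08546641717989842}
scene {'camera_matrix': array([[588.98467542,   0.        , 331.11481331],
       [  0.        , 588.98467542, 234.57787218],
       [  0.        ,   0.        ,   1.        ]]), 'dist_coeffs': array([0.0407531, 0.       , 0.       , 0.       , 0.       ]), 'R': array([[ 0.19886018,  0.97989741,  0.01599073],
       [ 0.63949017, -0.11737923, -0.75978578],
       [-0.74263514,  0.16131705, -0.64997682]]), 't': array([-0.09594716, -0.21441252,  1.84118315])}
side {'camera_matrix': array([[608.97535994,   0.        , 326.42936642],
       [  0.        , 608.97535994, 236.86020156],
       [  0.        ,   0.        ,   1.        ]]), 'dist_coeffs': array([-0.15288577,  0.        ,  0.        ,  0.        ,  0.        ]), 'R': array([[-0.92447613, -0.38123242, -0.00239218],
       [-0.24052273,  0.58810516, -0.77219242],
       [ 0.29579164, -0.71329809, -0.63538425]]), 't': array([0.48038195, 0.23977381, 1.31562697])}
```

View pics/scene0.png

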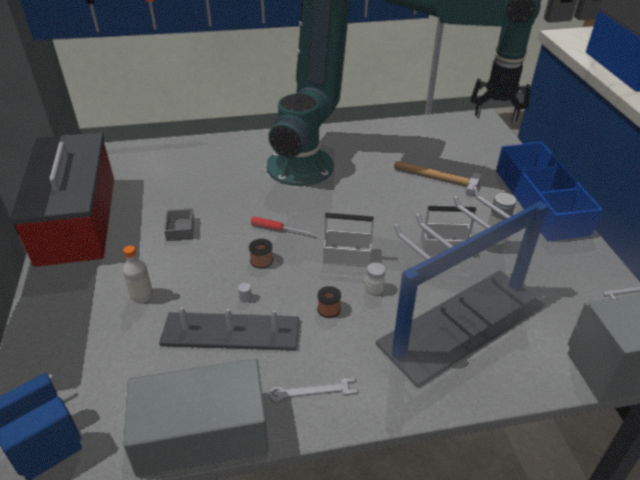

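View pics/side0.png

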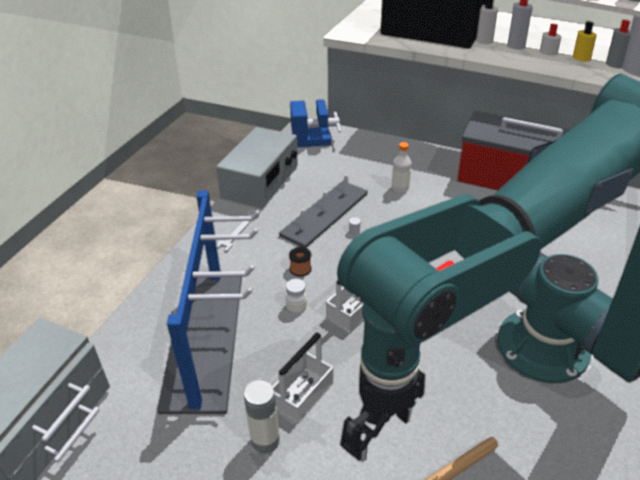

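The scene view shows two spools (261,253) and (329,301). The caddies are at (348,240) and (448,228), the rack spindles at (183,318), (228,320) and (274,320), and the stand is on the right, rotated. The can is at (502,205), the jar at (375,278), the socket at (245,293) and the glue at (138,275). The side view agrees. Next I'll make a top-down map from depth.

```bash
cat > h.py <<'E'
import numpy as np, cv2
def cloud(p,d,c):
    v,u=np.nonzero(d>0); z=d[v,u]
    n=cv2.undistortPoints(np.stack([u,v],1).astype(np.float64)[:,None],c["camera_matrix"],np.array(c["dist_coeffs"]))[:,0]
    P=np.c_[n*z[:,None],z]
    return (P-c["t"])@c["R"], p[v,u], np.c_[u,v]
def pix_at_z(c,uv,z):
    n=cv2.undistortPoints(np.array(uv,float).reshape(-1,1,2),c["camera_matrix"],np.array(c["dist_coeffs"]))[:,0]
    r=np.c_[n,np.ones(len(n))]@c["R"]; o=-c["R"].T@c["t"]
    return o+r*((z-o[2])/r[:,2])[:,None]
def top(X,C,x0,x1,y0,y1,s):
    # image: row up = +x, col right = -y
    k=(X[:,0]>x0)&(X[:,0]<x1)&(X[:,1]>y0)&(X[:,1]<y1)&(X[:,2]<.4); X,C=X[k],C[k]
    o=np.argsort(X[:,2]); X,C=X[o],C[o]
    im=np.zeros((int((x1-x0)*s)+1,int((y1-y0)*s)+1,3),np.uint8)
    im[((x1-X[:,0])*s).astype(int),((y1-X[:,1])*s).astype(int)]=C
    return im
E
python3 - <<'E'
from h import *
from workcell import viewer
S=np.load("scene0.npz");c=viewer.camera_params("scene")
X,C,uv=cloud(S["p"],S["d"],c)
hs=np.clip(X[:,2]*4*255/1.2+30,0,255).astype(np.uint8)
CM=cv2.applyColorMap(hs[:,None],cv2.COLORMAP_JET)[:,0]
im=top(X,CM,.1,.9,-.55,.55,500)
im=cv2.dilate(im,np.ones((2,2)))
im=cv2.resize(im,None,fx=1.4,fy=1.4)
for i in range(1,9): cv2.putText(im,f"{i}",(0,int((.9-i*.1)*700)),0,.4,(255,255,255)); cv2.line(im,(0,int((.9-i*.1)*700)),(8,int((.9-i*.1)*700)),(255,255,255))
for i in range(-5,6): cv2.putText(im,f"{i}",(int((.55-i*.1)*700),10),0,.4,(255,255,255))
cv2.imwrite("pics/top0.png",im); print(im.shape)
D=S["d"]
W=np.zeros((480,640,3));W[uv[:,1],uv[:,0]]=X
for n,u,v in [("spA",261,244),("spAw",261,258),("spB",329,294),("can",503,200),("jar",375,268),("sock",245,287),("glue",129,250),("c1bar",349,217),("c2bar",450,209),("sp1",183,311),("sp2",228,312),("sp3",274,313),("table",200,270)]:
    print(n,W[v,u].round(3))
E
```

```text
(561, 771, 3)
spA [ 0.398 -0.164  0.047]
spAw [ 0.435 -0.169  0.033]
spB [ 0.593 -0.028  0.039]
can [0.469 0.433 0.158]
jar [0.557 0.09  0.068]
sock [ 0.534 -0.217  0.039]
glue [ 0.489 -0.458  0.156]
c1bar [0.438 0.051 0.135]
c2bar [0.448 0.308 0.131]
sp1 [ 0.611 -0.356  0.068]
sp2 [ 0.641 -0.26   0.077]
sp3 [ 0.657 -0.163  0.072]
table [ 0.419 -0.322  0.003]
```

View pics/top0.png

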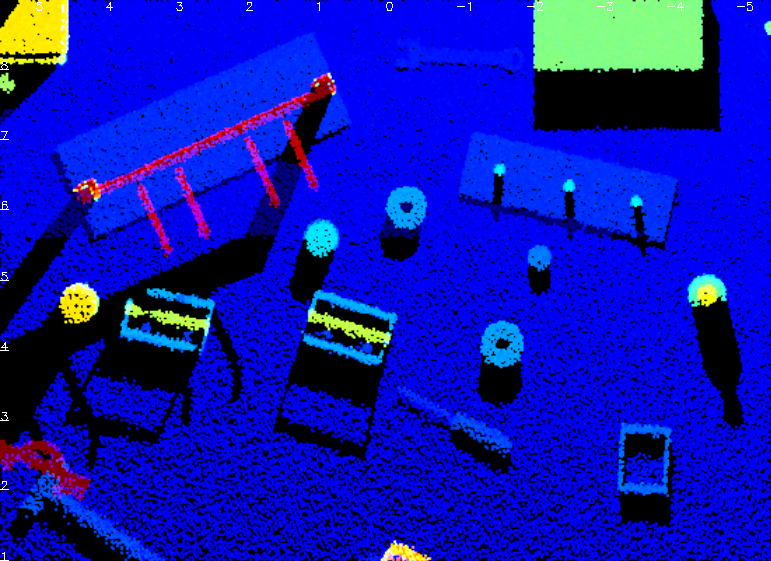

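The map is clear: 2 spools, a rack, a stand with yaw of about 24°, and 2 caddies. Next I'll fit everything precisely.

```bash
cat > fit.py <<'E'
from h import *
from scipy.optimize import least_squares
def near(X,x,y,r,z0,z1): return X[(np.hypot(X[:,0]-x,X[:,1]-y)<r)&(X[:,2]>z0)&(X[:,2]<z1)]
def ring(X,x,y):
    P=near(X,x,y,.045,.035,.07); zt=np.median(P[:,2][P[:,2]>np.percentile(P[:,2],50)]); P=P[P[:,2]>zt-.006]
    c,r=cv2.minEnclosingCircle(P[:,:2].astype(np.float32)); 
    # trimmed: centre by maximising edge contrast -> mask matched filter
    best=None
    for R in (.026,.028,.030):
        g=np.arange(-.012,.0121,.0005)
        for a in g:
            for b in g:
                d=np.hypot(P[:,0]-x-a,P[:,1]-y-b); s=((d<R)&(d>.011)).sum()-2*((d>R)|(d<.011)).sum()-len(P)*.0+0
                s-= (R**2-.011**2)*1.2e5*0
                if best is None or s>best[0]+ (0 if True else 0): best=(s,x+a,y+b,R)
    return best,c,r,zt,len(P)
def rect(P): return cv2.minAreaRect((P[:,:2]*1000).astype(np.float32))
E
python3 - <<'E'
from fit import *
from workcell import viewer
for nm in ("scene","side"):
    S=np.load(nm+"0.npz");X,C,uv=cloud(S["p"],S["d"],viewer.camera_params(nm))
    print(nm,"table z",np.median(near(X,.42,-.3,.05,-.02,.02)[:,2]))
    for n,x,y in (("A",.405,-.16),("B",.595,-.023)):
        try: print(n,ring(X,x,y))
        except Exception as e: print(n,e)
    for n,x,y in (("s1",.655,-.157),("s2",.635,-.257),("s3",.613,-.354)):
        P=near(X,x,y,.02,.035,.085); print(n,len(P),P.mean(0).round(4) if len(P) else 0, P[:,2].max() if len(P) else 0)
    P=X[(X[:,0]>.52)&(X[:,0]<.75)&(X[:,1]<-.07)&(X[:,1]>-.43)&(X[:,2]>.009)&(X[:,2]<.021)&(np.hypot(X[:,0]-.525,X[:,1]+.215)>.04)]
    print("rack",len(P),rect(P),np.median(P[:,2]))
    for n,x,y in (("c1",.435,.05),("c2",.44,.315)):
        P=near(X,x,y,.07,.115,.145)
        if len(P)>20: 
            m=np.median(P,0); l=cv2.fitLine(P[:,:2].astype(np.float32),cv2.DIST_HUBER,0,.001,.001).ravel(); print(n,"bar",len(P),m,l,rect(P))
        P=near(X,x,y,.08,.045,.062); print(n,"rim",len(P),rect(P) if len(P)>9 else 0)
    P=X[(X[:,0]>.5)&(X[:,0]<.85)&(X[:,1]<.5)&(X[:,1]>.05)&(X[:,2]>.225)&(X[:,2]<.275)]
    l=cv2.fitLine(P[P[:,2]>.2555][:,:2].astype(np.float32),cv2.DIST_HUBER,0,.001,.001).ravel()
    Q=P[P[:,2]>.2555]; print("crossbar",len(Q),l,rect(Q),np.median(Q[:,2]))
    np.save(nm+"_stand.npy",P)
E
```

```text
scene table z 0.00013575692453234446
A ((np.float64(218.0), np.float64(0.40950000000000003), np.float64(-0.167), 0.03), (0.4083534777164459, -0.16613361239433289), 0.03254813328385353, np.float64(0.050612442450785), 302)
B ((np.float64(280.0), np.float64(0.6045), np.float64(-0.030999999999999996), 0.03), (0.6042404174804688, -0.02916855551302433), 0.03042781911790371, np.float64(0.05078975318138744), 325)
s1 87 [ 0.6599 -0.1629  0.0567] 0.07968472539026564
s2 91 [ 0.6366 -0.2618  0.0573] 0.07873983094473803
s3 91 [ 0.6137 -0.3579  0.0575] 0.08003702877727545
rack 4065 ((633.8089599609375, -260.89892578125), (301.1502990722656, 95.85853576660156), 76.47642517089844) 0.01509698988439722
c1 bar 285 [0.4340993  0.05241655 0.13256997] [0.2955379  0.955331   0.43345195 0.04750225] ((431.5389099121094, 53.33549880981445), (119.40934753417969, 20.83171272277832), 71.58453369140625)
c1 rim 380 ((432.2652282714844, 53.20391845703125), (120.29046630859375, 77.678955078125), 71.70285034179688)
c2 bar 228 [0.44523642 0.30268998 0.13227853] [0.22571096 0.9741943  0.4475286  0.30761823] ((444.17507
[... 1034 characters left out ...]
11278291] ((446.20391845703125, 112.51887512207031), (7.3244099617004395, 11.35439682006836), 88.84764099121094)
c1 rim 224 ((437.0775146484375, 83.94500732421875), (68.22178649902344, 72.46133422851562), 71.71109008789062)
c2 bar 450 [0.44263556 0.32262635 0.13336472] [0.24833326 0.96867466 0.44624218 0.33855167] ((442.71875, 316.8464660644531), (122.99703216552734, 15.165977478027344), 76.73904418945312)
c2 rim 529 ((441.9364929199219, 316.71331787109375), (122.95243072509766, 71.228759765625), 76.94651794433594)
crossbar 1205 [ 0.3925716 -0.9197214  0.6901765  0.2586876] ((644.6199951171875, 238.22923278808594), (141.8305206298828, 397.8456726074219), 24.03536605834961) 0.2612165766537482
```

```bash
cat > go.py <<'E'
import sys, numpy as np
from scipy.spatial.transform import Rotation as Rn
from workcell import ctrl
def plan(x,y,z,yaw):
    o=ctrl.get_obs(); R=Rn.from_euler("xyz",o["tcp_rot"],degrees=True)
    G=Rn.from_euler("xyz",[180,0,yaw],degrees=True)
    s=R.inv().apply(np.array([x,y,z])-o["position"])*1000; t=(R.inv()*G).as_rotvec()
    print("t",round(float(o["time_s"]),2),"slide",s.round(1).tolist(),"turn",t.round(4).tolist())
if __name__=="__main__": plan(*map(float,sys.argv[1:]))
E
python3 go.py .6025 -.0288 .36 76.7
```

```text
t 0.1 slide [-560.6, -327.1, -56.6] turn [-0.0018, 0.0012, 1.3771]
```

>>> apply_moves(
  moves=[
    {"slide":[0,0,-56],"turn":[0,0,0],"jaw":85},
    {"slide":[-561,-327,-57],"turn":[0,0,1.377],"jaw":85},
    {"slide":[-561,-327,-57],"turn":[0,0,1.377],"jaw":85},
    {"slide":[-561,-327,-57],"turn":[0,0,1.377],"jaw":85},
    {"slide":[-561,-327,-57],"turn":[0,0,1.377],"jaw":85},
    {"slide":[-561,-327,-57],"turn":[0,0,1.377],"jaw":85},
    {"slide":[-561,-327,-57],"turn":[0,0,1.377],"jaw":85},
    {"slide":[-561,-327,-57],"turn":[0,0,1.377],"jaw":85},
    {"slide":[-561,-327,-57],"turn":[0,0,1.377],"jaw":85},
    {"slide":[-561,-327,-57],"turn":[0,0,1.377],"jaw":85},
    {"slide":[-561,-327,-57],"turn":[0,0,1.377],"jaw":85},
    {"slide":[-561,-327,-57],"turn":[0,0,1.377],"jaw":85},
  ],
)

```text
time_s: 1.3
position: [0.5462, 0.0505, 0.3593]
tcp_rot: [-180.0, -0.0, 76.7]
wrist_force: [0.3, 0.9, 0.5]
finger_gap: 0.0852
grip_force: 0.0
```

```bash
python3 go.py .6025 -.0288 .24 76.7
```

```text
t 1.3 slide [-64.2, 73.2, 119.3] turn [-0.0008, -0.0002, -0.0007]
```

>>> apply_moves(
  moves=[
    {"slide":[-64,73,0],"turn":[0,0,0],"jaw":85},
    {"slide":[-64,73,0],"turn":[0,0,0],"jaw":85},
    {"slide":[-64,73,119],"turn":[0,0,0],"jaw":85},
    {"slide":[-64,73,119],"turn":[0,0,0],"jaw":85},
    {"slide":[-64,73,119],"turn":[0,0,0],"jaw":85},
    {"slide":[-64,73,119],"turn":[0,0,0],"jaw":85},
  ],
)

```text
time_s: 1.9
position: [0.5996, -0.0266, 0.2347]
tcp_rot: [-179.3, 0.1, 76.7]
wrist_force: [0.1, -0.1, 0.2]
finger_gap: 0.085
grip_force: 0.0
```

```bash
cat > wr.py <<'E'
from fit import *
from workcell import viewer,ctrl
def wrist(tag):
    c=viewer.camera_params("wrist"); o=ctrl.get_obs(); p,d=viewer.capture("wrist")
    np.savez(tag+".npz",p=p,d=d); cv2.imwrite(f"pics/{tag}.png",p[:,:,::-1])
    print(o["time_s"],o["position"].round(4),"cam at",(-c["R"].T@c["t"]).round(4))
    return cloud(p,d,c)
def scene(tag,nm="scene"):
    p,d=viewer.capture(nm); np.savez(tag+".npz",p=p,d=d); cv2.imwrite(f"pics/{tag}.png",p[:,:,::-1])
    return cloud(p,d,viewer.camera_params(nm))
E
python3 - <<'E'
from wr import *
X,C,uv=wrist("w1")
print(ring(X,.6025,-.0288))
E
```

```text
1.9 [ 0.5996 -0.0266  0.2347] cam at [0.6165 0.0417 0.3049]
((np.float64(4427.0), np.float64(0.6025), np.float64(-0.026799999999999987), 0.03), (0.6027471423149109, -0.027353988960385323), 0.028283920139074326, np.float64(0.05070554982644089), 4553)
```

View pics/w1.png

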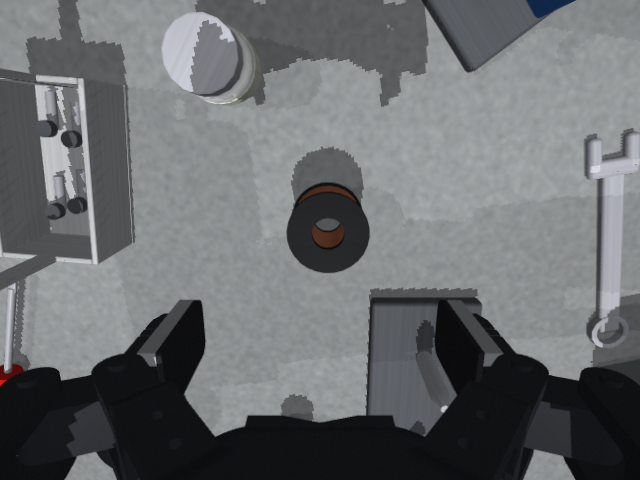

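The wrist view shows the spool at (328,232), and the measured radius of 28 mm makes it spool2. Caddy1 is at left, the jar at (205,55), and the rack is under the right finger.

```bash
python3 go.py .6026 -.0273 .084 76.7
```

```text
t 1.95 slide [-0.2, 2.6, 154.3] turn [-0.0052, 0.0004, 0.0]
```

>>> apply_moves(
  moves=[
    {"slide":[0,2.6,40],"turn":[0,0,0],"jaw":85},
    {"slide":[0,2.6,80],"turn":[0,0,0],"jaw":85},
    {"slide":[0,2.6,120],"turn":[0,0,0],"jaw":85},
    {"slide":[0,2.6,145],"turn":[0,0,0],"jaw":85},
    {"slide":[0,2.6,154],"turn":[0,0,0],"jaw":85},
    {"slide":[0,2.6,154],"turn":[0,0,0],"jaw":85},
  ],
)

```text
time_s: 2.55
position: [0.605, -0.0272, 0.0876]
tcp_rot: [180.0, -0.0, 76.7]
wrist_force: [0.9, -0.1, -0.1]
finger_gap: 0.0847
grip_force: 0.0
```

>>> apply_moves(
  moves=[
    {"slide":[0,0,0],"turn":[0,0,0],"jaw":40},
    {"slide":[0,0,0],"turn":[0,0,0],"jaw":40},
    {"slide":[0,0,0],"turn":[0,0,0],"jaw":40},
    {"slide":[0,0,0],"turn":[0,0,0],"jaw":40},
    {"slide":[0,0,0],"turn":[0,0,0],"jaw":40},
    {"slide":[0,0,0],"turn":[0,0,0],"jaw":40},
    {"slide":[0,0,0],"turn":[0,0,0],"jaw":40},
    {"slide":[0,0,0],"turn":[0,0,0],"jaw":40},
  ],
  force=50,
)

```text
time_s: 3.35
position: [0.6058, -0.0273, 0.0903]
tcp_rot: [179.7, -0.0, 76.7]
wrist_force: [-1.1, 0.6, 6.6]
finger_gap: 0.0547
grip_force: 53.8
```

>>> apply_moves(
  moves=[
    {"slide":[0,0,-20],"turn":[0,0,0],"jaw":40},
    {"slide":[0,0,-60],"turn":[0,0,0],"jaw":40},
    {"slide":[0,0,-110],"turn":[0,0,0],"jaw":40},
    {"slide":[0,0,-110],"turn":[0,0,0],"jaw":40},
    {"slide":[0,0,-110],"turn":[0,0,0],"jaw":40},
    {"slide":[0,0,-110],"turn":[0,0,0],"jaw":40},
  ],
)

```text
time_s: 3.95
position: [0.6035, -0.0271, 0.1952]
tcp_rot: [-179.8, 0.0, 76.7]
wrist_force: [-0.5, 0.7, -3.8]
finger_gap: 0.0549
grip_force: 54.1
```

```bash
python3 - <<'E'
from h import *
from workcell import ctrl,viewer
# camera pose at w1: rebuild from saved cam via current relative pose
c=viewer.camera_params("wrist"); o=ctrl.get_obs(); print(o["position"],o["tcp_rot"],o["finger_gap"],o["wrist_force"])
S=np.load("w1.npz"); d=S["d"]
cp=dict(c); C1=np.array([0.6165,0.0417,0.3049]); cp["t"]=-c["R"]@C1
X,C,uv=cloud(S["p"],d,cp)
k=(np.hypot(X[:,0]-.655,X[:,1]+.162)<.025)&(X[:,2]>.03); P=X[k]
print(len(P)); 
for a in range(30,85,8):
    Q=P[(P[:,2]>a/1000)&(P[:,2]<(a+8)/1000)]; print(a,len(Q),Q.mean(0).round(4) if len(Q) else 0,Q.min(0).round(4) if len(Q) else 0,Q.max(0).round(4) if len(Q) else 0)
E
python3 go.py .6545 -.162 .2 76.7
```

```text
[ 0.60345034 -0.02714501  0.19523177] [-1.79830645e+02  1.17866627e-02  7.67052415e+01] 0.0548565656989401 [-0.51170363  0.68032492 -3.83342188]
844
30 111 [ 0.656  -0.1559  0.0342] [ 0.6501 -0.1625  0.03  ] [ 0.6637 -0.153   0.038 ]
38 117 [ 0.6561 -0.1559  0.0421] [ 0.6501 -0.1629  0.0382] [ 0.6637 -0.1533  0.046 ]
46 131 [ 0.6559 -0.1559  0.0501] [ 0.65   -0.1633  0.046 ] [ 0.6634 -0.1535  0.054 ]
54 138 [ 0.6557 -0.156   0.0582] [ 0.6499 -0.1633  0.0541] [ 0.663  -0.1533  0.062 ]
62 172 [ 0.656  -0.1567  0.066 ] [ 0.6499 -0.162   0.062 ] [ 0.663  -0.1534  0.0699]
70 162 [ 0.6557 -0.1581  0.0742] [ 0.6511 -0.163   0.0701] [ 0.6611 -0.1552  0.0779]
78 13 [ 0.6558 -0.1594  0.0782] [ 0.6535 -0.1624  0.078 ] [ 0.6577 -0.1562  0.0786]
t 3.95 slide [-119.5, 80.7, -5.0] turn [-0.003, 0.0002, 0.0001]
```

>>> apply_moves(
  moves=[
    {"slide":[-30,20,-5],"turn":[0,0,0],"jaw":40},
    {"slide":[-60,41,-5],"turn":[0,0,0],"jaw":40},
    {"slide":[-90,61,-5],"turn":[0,0,0],"jaw":40},
    {"slide":[-110,76,-5],"turn":[0,0,0],"jaw":40},
    {"slide":[-118,82,-5],"turn":[0,0,0],"jaw":40},
    {"slide":[-118,82,-5],"turn":[0,0,0],"jaw":40},
    {"slide":[-118,82,-5],"turn":[0,0,0],"jaw":40},
    {"slide":[-118,82,-5],"turn":[0,0,0],"jaw":40},
    {"slide":[-118,82,-5],"turn":[0,0,0],"jaw":40},
    {"slide":[-118,82,-5],"turn":[0,0,0],"jaw":40},
  ],
)

```text
time_s: 4.95
position: [0.657, -0.1599, 0.2022]
tcp_rot: [180.0, -0.0, 76.8]
wrist_force: [-0.3, 0.3, -2.7]
finger_gap: 0.0545
grip_force: 54.1
```

```bash
python3 - <<'E'
from wr import *
X,C,uv=wrist("w2")
o=ctrl.get_obs(); tp=o["position"]; print(tp,o["tcp_rot"])
# held spool top near tcp
P=near(X,tp[0],tp[1],.05,tp[2]-.06,tp[2]-.03); print(len(P),np.median(P[:,2]) if len(P) else 0)
P=near(X,.656,-.161,.02,.025,.1); print("spindle",len(P),P.min(0).round(4),P.max(0).round(4))
E
python3 go.py .656 -.161 .2 76.7
```

```text
4.95 [ 0.657  -0.1599  0.2022] cam at [ 0.6729 -0.0915  0.2726]
[ 0.65698714 -0.16011002  0.20218925] [ 1.79978052e+02 -8.61101449e-03  7.67663543e+01]
25656 0.16200301331956787
spindle 51 [ 0.6503 -0.1565  0.0253] [ 0.6599 -0.1535  0.0355]
t 5.0 slide [-1.1, -0.8, 2.2] turn [0.0004, -0.0002, 0.0012]
```

View pics/w2.png

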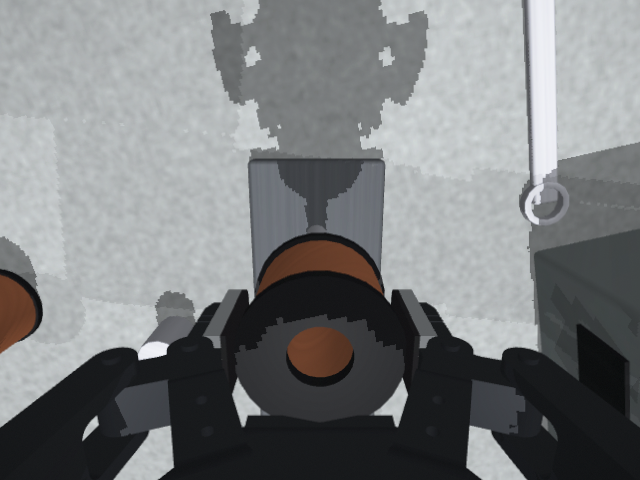

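The spool is held, with its bore at (320,350), and the spindle base shows at (316,225). I'll measure the bore centre and the spindle more exactly.

```bash
python3 - <<'E'
from wr import *
c=viewer.camera_params("wrist"); S=np.load("w2.npz"); X,C,uv=cloud(S["p"],S["d"],c)
zt=.162
P=X[(abs(X[:,2]-zt)<.003)&(np.hypot(X[:,0]-.657,X[:,1]+.16)<.036)]
# bore edge: rim upper boundary pixels
print(pix_at_z(c,[[287,352],[354,352],[320,386],[320,325]],zt).round(4))
b=None
for a in np.arange(-.008,.0081,.0005):
  for e in np.arange(-.008,.0081,.0005):
    n=(np.hypot(P[:,0]-.657-a,P[:,1]+.16-e)<.0105).sum()
    if b is None or n<b[0]: b=(n,a,e); L=[(a,e)]
    elif n==b[0]: L.append((a,e))
print(b,np.mean(L,0)+[.657,-.16],len(L))
P=near(X,.656,-.156,.02,.025,.1); print(len(P),P.mean(0),P[:,0].min(),P[:,0].max(),P[:,1].max())
print(pix_at_z(c,[[308,225],[327,225]],.03))
E
```

```text
[[ 0.6468 -0.1573  0.162 ]
 [ 0.6677 -0.1622  0.162 ]
 [ 0.6542 -0.1721  0.162 ]
 [ 0.6593 -0.1503  0.162 ]]
(np.int64(17), np.float64(-0.0004999999999999935), np.float64(-0.000999999999999994)) [ 0.6565 -0.161 ] 1
51 [ 0.65540591 -0.15439255  0.0292479 ] 0.650385999131383 0.6599735997119653 -0.15374135497362704
[[ 0.65176306 -0.14974291  0.03      ]
 [ 0.66352985 -0.15250668  0.03      ]]
```

Bore (0.657,-0.161) and spindle (0.6565,-0.161) are aligned to about 1 mm, so I'm descending.

>>> apply_moves(
  moves=[
    {"slide":[0,0,20],"turn":[0,0,0],"jaw":40},
    {"slide":[0,0,30],"turn":[0,0,0],"jaw":40},
    {"slide":[0,0,40],"turn":[0,0,0],"jaw":40},
    {"slide":[0,0,50],"turn":[0,0,0],"jaw":40},
    {"slide":[0,0,60],"turn":[0,0,0],"jaw":40},
    {"slide":[0,0,60],"turn":[0,0,0],"jaw":40},
  ],
)

```text
time_s: 5.6
position: [0.6561, -0.1607, 0.1394]
tcp_rot: [-179.8, -0.0, 76.7]
wrist_force: [-0.3, -0.3, -2.8]
finger_gap: 0.0547
grip_force: 54.1
```

>>> apply_moves(
  moves=[
    {"slide":[0,0,8],"turn":[0,0,0],"jaw":40},
    {"slide":[0,0,16],"turn":[0,0,0],"jaw":40},
    {"slide":[0,0,24],"turn":[0,0,0],"jaw":40},
    {"slide":[0,0,30],"turn":[0,0,0],"jaw":40},
    {"slide":[0,0,34],"turn":[0,0,0],"jaw":40},
    {"slide":[0,0,34],"turn":[0,0,0],"jaw":40},
    {"slide":[0,0,34],"turn":[0,0,0],"jaw":40},
  ],
)

```text
time_s: 6.3
position: [0.6571, -0.1609, 0.1079]
tcp_rot: [180.0, -0.0, 76.7]
wrist_force: [-0.7, -0.3, -2.8]
finger_gap: 0.0549
grip_force: 54.1
```

>>> apply_moves(
  moves=[
    {"slide":[0,0,1.5],"turn":[0,0,0],"jaw":40},
    {"slide":[0,0,2.5],"turn":[0,0,0],"jaw":40},
    {"slide":[0,0,2.5],"turn":[0,0,0],"jaw":40},
    {"slide":[0,0,2.5],"turn":[0,0,0],"jaw":65},
    {"slide":[0,0,2.5],"turn":[0,0,0],"jaw":85},
    {"slide":[0,0,2.5],"turn":[0,0,0],"jaw":85},
    {"slide":[0,0,2.5],"turn":[0,0,0],"jaw":85},
    {"slide":[0,0,2.5],"turn":[0,0,0],"jaw":85},
    {"slide":[0,0,2.5],"turn":[0,0,0],"jaw":85},
  ],
)

```text
time_s: 7.2
position: [0.6571, -0.1609, 0.1055]
tcp_rot: [180.0, -0.0, 76.7]
wrist_force: [0.1, 0.1, -0.3]
finger_gap: 0.0852
grip_force: 0.0
```

>>> apply_moves(
  moves=[
    {"slide":[0,0,-30],"turn":[0,0,0],"jaw":85},
    {"slide":[0,0,-80],"turn":[0,0,0],"jaw":85},
    {"slide":[0,0,-130],"turn":[0,0,0],"jaw":85},
    {"slide":[0,0,-180],"turn":[0,0,0],"jaw":85},
    {"slide":[0,0,-180],"turn":[0,0,0],"jaw":85},
    {"slide":[0,0,-180],"turn":[0,0,0],"jaw":85},
    {"slide":[0,0,-180],"turn":[0,0,0],"jaw":85},
    {"slide":[0,0,-180],"turn":[0,0,0],"jaw":85},
    {"slide":[0,0,-180],"turn":[0,0,0],"jaw":85},
  ],
)

```text
time_s: 8.1
position: [0.6566, -0.1608, 0.2828]
tcp_rot: [-179.8, -0.0, 76.7]
wrist_force: [0.4, -0.2, -0.1]
finger_gap: 0.0847
grip_force: 0.0
```

```bash
python3 - <<'E'
from wr import *
X,C,uv=wrist("w3"); Y,_,_=scene("s3")
print(ring(X,.656,-.161)); 
for x,y in ((.405,-.163),): print("A scene",ring(Y,x,y))
P=near(Y,.656,-.161,.05,.06,.075);print(len(P),np.median(P,0))
for n,x,y in (("c1",.434,.053),("c2",.443,.314)):
    P=near(Y,x,y,.07,.115,.145); print(n,rect(P))
E
python3 go.py .407 -.165 .285 76.7
```

```text
8.1 [ 0.6566 -0.1608  0.2828] cam at [ 0.6729 -0.0925  0.3532]
((np.float64(3317.0), np.float64(0.6565000000000001), np.float64(-0.1615), 0.03), (0.6563835740089417, -0.16196303069591522), 0.028284963220357895, np.float64(0.0657105788963076), 3770)
A scene ((np.float64(86.0), np.float64(0.40900000000000003), np.float64(-0.1665), 0.03), (0.408479243516922, -0.16849862039089203), 0.03184433653950691, np.float64(0.05087858757936502), 116)
399 [ 0.66018323 -0.16430556  0.06491616]
c1 ((432.5366516113281, 52.9393196105957), (119.25543975830078, 19.22562599182129), 73.89244842529297)
c2 ((446.31640625, 312.9259033203125), (119.8923110961914, 20.136558532714844), 77.48820495605469)
t 8.2 slide [-61.5, -242.2, -0.6] turn [-0.0025, -0.0003, 0.0001]
```

Spool2 is seated, with its top at 65.7 mm. Now spool A.

>>> apply_moves(
  moves=[
    {"slide":[-61,-242,0],"turn":[0,0,0],"jaw":85},
    {"slide":[-61,-242,0],"turn":[0,0,0],"jaw":85},
    {"slide":[-61,-242,0],"turn":[0,0,0],"jaw":85},
    {"slide":[-61,-242,0],"turn":[0,0,0],"jaw":85},
    {"slide":[-61,-242,0],"turn":[0,0,0],"jaw":85},
    {"slide":[-61,-242,40],"turn":[0,0,0],"jaw":85},
    {"slide":[-61,-242,40],"turn":[0,0,0],"jaw":85},
    {"slide":[-61,-242,40],"turn":[0,0,0],"jaw":85},
    {"slide":[-61,-242,40],"turn":[0,0,0],"jaw":85},
    {"slide":[-61,-242,40],"turn":[0,0,0],"jaw":85},
  ],
)

```text
time_s: 9.2
position: [0.409, -0.1651, 0.2469]
tcp_rot: [179.9, 0.0, 76.7]
wrist_force: [-0.5, -0.5, -0.1]
finger_gap: 0.0848
grip_force: 0.0
```

```bash
python3 - <<'E'
from wr import *
X,C,uv=wrist("w4"); print(ring(X,.407,-.165))
P=near(X,.407,-.165,.08,.01,.2); print(len(P),P[:,2].max())
E
python3 go.py .407 -.165 .084 76.7
```

```text
9.2 [ 0.409  -0.1651  0.2469] cam at [ 0.4248 -0.0966  0.3172]
((np.float64(4704.0), np.float64(0.4065), np.float64(-0.164), 0.03), (0.4063026010990143, -0.16415023803710938), 0.030211996287107468, np.float64(0.050708959660349384), 4902)
7287 0.19999638642381382
t 9.25 slide [-0.3, -2.1, 162.7] turn [0.002, 0.0005, 0.0008]
```

>>> apply_moves(
  moves=[
    {"slide":[0.5,-3,40],"turn":[0,0,0],"jaw":85},
    {"slide":[0.5,-3,80],"turn":[0,0,0],"jaw":85},
    {"slide":[0.5,-3,115],"turn":[0,0,0],"jaw":85},
    {"slide":[0.5,-3,140],"turn":[0,0,0],"jaw":85},
    {"slide":[0.5,-3,155],"turn":[0,0,0],"jaw":85},
    {"slide":[0.5,-3,162],"turn":[0,0,0],"jaw":85},
    {"slide":[0.5,-3,162],"turn":[0,0,0],"jaw":85},
    {"slide":[0.5,-3,162],"turn":[0,0,0],"jaw":85},
    {"slide":[0.5,-3,162],"turn":[0,0,0],"jaw":85},
  ],
)

```text
time_s: 10.15
position: [0.4057, -0.164, 0.0847]
tcp_rot: [179.8, 0.0, 76.7]
wrist_force: [-0.5, -1.5, -0.1]
finger_gap: 0.0848
grip_force: 0.0
```

>>> apply_moves(
  moves=[
    {"slide":[0,0,0],"turn":[0,0,0],"jaw":40},
    {"slide":[0,0,0],"turn":[0,0,0],"jaw":40},
    {"slide":[0,0,0],"turn":[0,0,0],"jaw":40},
    {"slide":[0,0,0],"turn":[0,0,0],"jaw":40},
    {"slide":[0,0,0],"turn":[0,0,0],"jaw":40},
    {"slide":[0,0,0],"turn":[0,0,0],"jaw":40},
    {"slide":[0,0,0],"turn":[0,0,0],"jaw":40},
    {"slide":[0,0,0],"turn":[0,0,0],"jaw":40},
  ],
  force=50,
)

```text
time_s: 10.95
position: [0.4057, -0.1639, 0.0848]
tcp_rot: [179.8, 0.0, 76.7]
wrist_force: [-0.0, 0.3, 5.1]
finger_gap: 0.0592
grip_force: 54.4
```

>>> apply_moves(
  moves=[
    {"slide":[0,0,-20],"turn":[0,0,0],"jaw":40},
    {"slide":[0,0,-60],"turn":[0,0,0],"jaw":40},
    {"slide":[0,0,-110],"turn":[0,0,0],"jaw":40},
    {"slide":[0,0,-120],"turn":[0,0,0],"jaw":40},
    {"slide":[0,0,-120],"turn":[0,0,0],"jaw":40},
    {"slide":[0,0,-120],"turn":[0,0,0],"jaw":40},
    {"slide":[0,0,-120],"turn":[0,0,0],"jaw":40},
    {"slide":[0,0,-120],"turn":[0,0,0],"jaw":40},
    {"slide":[0,0,-120],"turn":[0,0,0],"jaw":40},
  ],
)

```text
time_s: 11.85
position: [0.4041, -0.1632, 0.2018]
tcp_rot: [-179.8, -0.1, 76.7]
wrist_force: [0.2, -0.2, -3.0]
finger_gap: 0.059
grip_force: 55.3
```

```bash
python3 go.py .6098 -.356 .21 76.7;python3 go.py .5 -.356 .21 76.7
```

```text
t 11.85 slide [-140.3, 244.5, -9.1] turn [-0.003, -0.0009, 0.0001]
t 11.85 slide [-165.6, 137.6, -8.8] turn [-0.003, -0.0009, 0.0001]
```

>>> apply_moves(
  moves=[
    {"slide":[-20,35,-5],"turn":[0,0,0],"jaw":40},
    {"slide":[-42,74,-9],"turn":[0,0,0],"jaw":40},
    {"slide":[-64,113,-9],"turn":[0,0,0],"jaw":40},
    {"slide":[-86,151,-9],"turn":[0,0,0],"jaw":40},
    {"slide":[-108,190,-9],"turn":[0,0,0],"jaw":40},
    {"slide":[-126,220,-9],"turn":[0,0,0],"jaw":40},
    {"slide":[-137,239,-9],"turn":[0,0,0],"jaw":40},
    {"slide":[-140,244.5,-9],"turn":[0,0,0],"jaw":40},
    {"slide":[-140,244.5,-9],"turn":[0,0,0],"jaw":40},
    {"slide":[-140,244.5,-9],"turn":[0,0,0],"jaw":40},
    {"slide":[-140,244.5,-9],"turn":[0,0,0],"jaw":40},
    {"slide":[-140,244.5,-9],"turn":[0,0,0],"jaw":40},
  ],
)

```text
time_s: 13.05
position: [0.61, -0.3552, 0.2129]
tcp_rot: [180.0, -0.0, 76.7]
wrist_force: [-0.6, -0.3, -3.3]
finger_gap: 0.0588
grip_force: 55.4
```

```bash
python3 - <<'E'
from wr import *
X,C,uv=wrist("w5")
o=ctrl.get_obs(); tp=o["position"]; zt=tp[2]-.0848+.0507
k=(abs(X[:,2]-zt)<.004)&(np.hypot(X[:,0]-tp[0],X[:,1]-tp[1])<.036); P=X[k]; print(tp,len(P),np.median(P[:,2]))
L={}
for a in np.arange(-.008,.0081,.0005):
  for e in np.arange(-.008,.0081,.0005):
    L.setdefault(int((np.hypot(P[:,0]-tp[0]-a,P[:,1]-tp[1]-e)<.0105).sum()),[]).append((a,e))
m=min(L); print("bore",m,len(L[m]),np.mean(L[m],0)+tp[:2])
P=near(X,.61,-.350,.022,.025,.08); print(len(P),P.mean(0),P.min(0),P.max(0))
P=near(X,.633,-.2585,.02,.025,.08); print("s2",len(P),P.mean(0),P.min(0),P.max(0))
E
```

```text
13.05 [ 0.61   -0.3552  0.2129] cam at [ 0.626  -0.2868  0.2833]
[ 0.61011722 -0.35533452  0.21295174] 22370 0.17831255138094598
bore 35 1 [ 0.61011722 -0.35483452]
74 [ 0.61019522 -0.34927693  0.03179784] [ 0.60381422 -0.35351739  0.02500501] [ 0.61547047 -0.34811665  0.03930138]
s2 738 [ 0.63111303 -0.25998773  0.06632049] [ 0.62470778 -0.26506672  0.02633178] [ 0.63827241 -0.25126051  0.07920162]
```

>>> apply_moves(
  moves=[
    {"slide":[0,-0.5,20],"turn":[0,0,0],"jaw":40},
    {"slide":[0,-0.5,40],"turn":[0,0,0],"jaw":40},
    {"slide":[0,-0.5,50],"turn":[0,0,0],"jaw":40},
    {"slide":[0,-0.5,60],"turn":[0,0,0],"jaw":40},
    {"slide":[0,-0.5,70],"turn":[0,0,0],"jaw":40},
    {"slide":[0,-0.5,70],"turn":[0,0,0],"jaw":40},
  ],
)

```text
time_s: 13.7
position: [0.6094, -0.3554, 0.1406]
tcp_rot: [-179.8, -0.1, 76.7]
wrist_force: [-0.9, 0.9, -3.9]
finger_gap: 0.059
grip_force: 55.4
```

>>> apply_moves(
  moves=[
    {"slide":[0,0,8],"turn":[0,0,0],"jaw":40},
    {"slide":[0,0,16],"turn":[0,0,0],"jaw":40},
    {"slide":[0,0,24],"turn":[0,0,0],"jaw":40},
    {"slide":[0,0,32],"turn":[0,0,0],"jaw":40},
    {"slide":[0,0,38],"turn":[0,0,0],"jaw":40},
    {"slide":[0,0,40],"turn":[0,0,0],"jaw":40},
    {"slide":[0,0,40],"turn":[0,0,0],"jaw":40},
    {"slide":[0,0,40],"turn":[0,0,0],"jaw":40},
  ],
)

```text
time_s: 14.5
position: [0.6102, -0.356, 0.1027]
tcp_rot: [180.0, 0.0, 76.7]
wrist_force: [-0.3, 0.3, -2.5]
finger_gap: 0.0594
grip_force: 55.4
```

>>> apply_moves(
  moves=[
    {"slide":[0,0,1.5],"turn":[0,0,0],"jaw":40},
    {"slide":[0,0,2.5],"turn":[0,0,0],"jaw":40},
    {"slide":[0,0,2.5],"turn":[0,0,0],"jaw":40},
    {"slide":[0,0,2.5],"turn":[0,0,0],"jaw":65},
    {"slide":[0,0,2.5],"turn":[0,0,0],"jaw":85},
    {"slide":[0,0,2.5],"turn":[0,0,0],"jaw":85},
    {"slide":[0,0,2.5],"turn":[0,0,0],"jaw":85},
    {"slide":[0,0,2.5],"turn":[0,0,0],"jaw":85},
    {"slide":[0,0,2.5],"turn":[0,0,0],"jaw":85},
  ],
)

```text
time_s: 15.4
position: [0.61, -0.3558, 0.0999]
tcp_rot: [180.0, -0.0, 76.7]
wrist_force: [0.1, -0.5, 0.2]
finger_gap: 0.085
grip_force: 0.0
```

>>> apply_moves(
  moves=[
    {"slide":[0,0,-30],"turn":[0,0,0],"jaw":85},
    {"slide":[0,0,-80],"turn":[0,0,0],"jaw":85},
    {"slide":[0,0,-130],"turn":[0,0,0],"jaw":85},
    {"slide":[0,0,-180],"turn":[0,0,0],"jaw":85},
    {"slide":[0,0,-220],"turn":[0,0,0],"jaw":85},
    {"slide":[0,0,-220],"turn":[0,0,0],"jaw":85},
    {"slide":[0,0,-220],"turn":[0,0,0],"jaw":85},
    {"slide":[0,0,-220],"turn":[0,0,0],"jaw":85},
  ],
)

```text
time_s: 16.2
position: [0.6096, -0.3556, 0.3175]
tcp_rot: [-179.8, -0.1, 76.7]
wrist_force: [0.1, -0.2, -0.9]
finger_gap: 0.0851
grip_force: 0.0
```

```bash
python3 - <<'E'
from wr import *
X,C,uv=wrist("w6"); Y,_,_=scene("s6"); 
P=near(X,.61,-.356,.04,.055,.075); print(len(P),np.median(P,0),P[:,2].std())
P=near(X,.656,-.161,.04,.055,.075); print(len(P),np.median(P,0) if len(P) else 0)
for n,x,y in (("c1",.434,.053),("c2",.443,.314)):
    P=near(Y,x,y,.07,.115,.145); print(n,rect(P))
E
python3 go.py .434 .053 .32 72.8
```

```text
16.2 [ 0.6096 -0.3556  0.3175] cam at [ 0.6259 -0.2874  0.3879]
3671 [ 0.60980152 -0.35432131  0.06523821] 0.001584166393544911
0 0
c1 ((433.01776123046875, 53.38514709472656), (119.33604431152344, 21.432846069335938), 71.26395416259766)
c2 ((448.079833984375, 311.84417724609375), (119.84172058105469, 24.587051391601562), 72.05473327636719)
t 16.3 slide [357.3, -264.8, -1.4] turn [-0.0051, -0.0019, 0.0681]
```

View pics/s6.png

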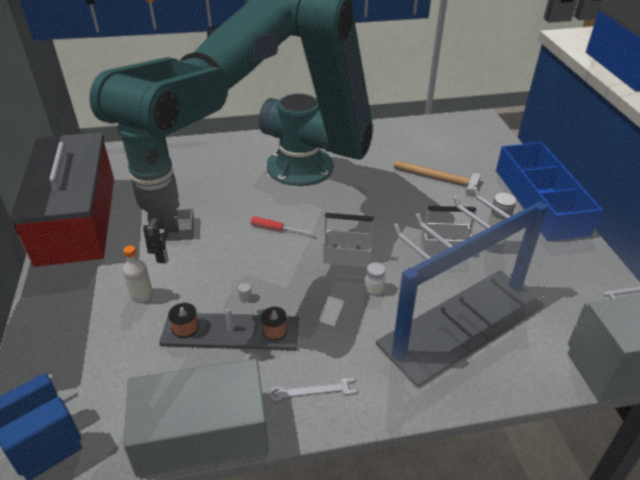

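Both spools are down on their spindles at (183,320) and (274,322), and no third spool is in view. Next is caddy1.

>>> apply_moves(
  moves=[
    {"slide":[357,-265,0],"turn":[0,0,0.068],"jaw":85},
    {"slide":[357,-265,0],"turn":[0,0,0.068],"jaw":85},
    {"slide":[357,-265,0],"turn":[0,0,0.068],"jaw":85},
    {"slide":[357,-265,0],"turn":[0,0,0.068],"jaw":85},
    {"slide":[357,-265,0],"turn":[0,0,0.068],"jaw":85},
    {"slide":[357,-265,0],"turn":[0,0,0.068],"jaw":85},
    {"slide":[357,-265,0],"turn":[0,0,0.068],"jaw":85},
    {"slide":[357,-265,0],"turn":[0,0,0.068],"jaw":85},
    {"slide":[357,-265,0],"turn":[0,0,0.068],"jaw":85},
    {"slide":[357,-265,0],"turn":[0,0,0.068],"jaw":85},
    {"slide":[357,-265,0],"turn":[0,0,0.068],"jaw":85},
    {"slide":[357,-265,0],"turn":[0,0,0.068],"jaw":85},
  ],
)

```text
time_s: 17.5
position: [0.4343, 0.0519, 0.3189]
tcp_rot: [-179.9, 0.1, 72.8]
wrist_force: [0.5, -1.1, -0.0]
finger_gap: 0.0848
grip_force: 0.0
```

```bash
python3 - <<'E'
from wr import *
X,C,uv=wrist("w7")
P=near(X,.434,.053,.09,.115,.145); print(len(P),rect(P),np.median(P[:,2]),np.percentile(P[:,2],[5,95]))
P=near(X,.434,.053,.1,.05,.06); print("rim",len(P),rect(P))
E
python3 go.py .434 .053 .184 72.8
```

```text
17.5 [0.4343 0.0519 0.3189] cam at [0.4551 0.1191 0.3892]
3071 ((429.8169250488281, 55.995906829833984), (120.11842346191406, 11.852560043334961), 72.62779998779297) 0.13514763388689813 [0.1337248  0.13628911]
rim 1973 ((429.70172119140625, 56.15251922607422), (119.97757720947266, 70.11012268066406), 72.26124572753906)
t 17.55 slide [1.3, -0.7, 135.0] turn [-0.0014, 0.0008, -0.0014]
```

View pics/w7.png

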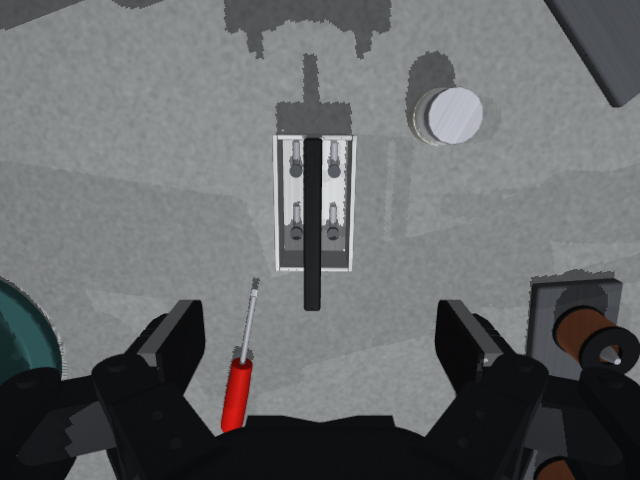

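The caddy1 bar is fitted at 120×11.9 mm with its top at 135 mm, centre (0.4298, 0.0560), yaw 72.5. Grasping it.

>>> apply_moves(
  moves=[
    {"slide":[3,-5.6,30],"turn":[0,0,0],"jaw":60},
    {"slide":[3,-5.6,65],"turn":[0,0,0],"jaw":60},
    {"slide":[3,-5.6,95],"turn":[0,0,0],"jaw":60},
    {"slide":[3,-5.6,120],"turn":[0,0,0],"jaw":60},
    {"slide":[3,-5.6,132],"turn":[0,0,0],"jaw":60},
    {"slide":[3,-5.6,135],"turn":[0,0,0],"jaw":60},
    {"slide":[3,-5.6,135],"turn":[0,0,0],"jaw":60},
    {"slide":[3,-5.6,135],"turn":[0,0,0],"jaw":60},
    {"slide":[3,-5.6,135],"turn":[0,0,0],"jaw":60},
  ],
)

```text
time_s: 18.45
position: [0.4306, 0.057, 0.1864]
tcp_rot: [179.8, -0.1, 72.8]
wrist_force: [0.5, -0.0, -1.7]
finger_gap: 0.06
grip_force: 0.0
```

>>> apply_moves(
  moves=[
    {"slide":[0,0,0],"turn":[0,0,0],"jaw":30},
    {"slide":[0,0,0],"turn":[0,0,0],"jaw":20},
    {"slide":[0,0,0],"turn":[0,0,0],"jaw":5},
    {"slide":[0,0,0],"turn":[0,0,0],"jaw":0},
    {"slide":[0,0,0],"turn":[0,0,0],"jaw":0},
    {"slide":[0,0,0],"turn":[0,0,0],"jaw":0},
    {"slide":[0,0,0],"turn":[0,0,0],"jaw":0},
    {"slide":[0,0,0],"turn":[0,0,0],"jaw":0},
    {"slide":[0,0,0],"turn":[0,0,0],"jaw":0},
    {"slide":[0,0,0],"turn":[0,0,0],"jaw":0},
  ],
  force=70,
)

```text
time_s: 19.45
position: [0.43, 0.0571, 0.1852]
tcp_rot: [179.9, -0.0, 72.8]
wrist_force: [2.2, 1.6, 2.8]
finger_gap: 0.0103
grip_force: 69.4
```

>>> apply_moves(
  moves=[
    {"slide":[0,0,-15],"turn":[0,0,0],"jaw":0},
    {"slide":[0,0,-50],"turn":[0,0,0],"jaw":0},
    {"slide":[0,0,-90],"turn":[0,0,0],"jaw":0},
    {"slide":[0,0,-130],"turn":[0,0,0],"jaw":0},
    {"slide":[0,0,-160],"turn":[0,0,0],"jaw":0},
    {"slide":[0,0,-160],"turn":[0,0,0],"jaw":0},
    {"slide":[0,0,-160],"turn":[0,0,0],"jaw":0},
    {"slide":[0,0,-160],"turn":[0,0,0],"jaw":0},
  ],
)

```text
time_s: 20.25
position: [0.4288, 0.057, 0.3418]
tcp_rot: [-179.7, 0.1, 72.8]
wrist_force: [-0.5, -0.2, -3.3]
finger_gap: 0.0099
grip_force: 68.8
```

```bash
python3 - <<'E'
from wr import *
from scipy.optimize import minimize
# model: stand top-view; fit by max overlap of prong/crossbar points
for nm in ("scene","side"):
    P=np.load(nm+"_stand.npy")[:,:2]; Z=np.load(nm+"_stand.npy")[:,2]
    k=(Z>.236); P=P[k];Z=Z[k]
    def res(q):
        x,y,a=q; c,s=np.cos(a),np.sin(a); d=P-[x,y]; X=d@[c,s]; Y=d@[-s,c]
        # signed distance to union of prong rectangles
        D=np.full(len(P),.02)
        for yp in (-.115,-.055,.055,.115):
            D=np.minimum(D,np.hypot(np.maximum(abs(Y-yp)-.005,0),np.maximum(abs(X+.0585)-.0585,0)))
        return D,X,Y
    def cost(q):
        D,X,Y=res(q); m=X<0.03
        # prong tips must be covered: penalise via tips extents
        return np.minimum(D[X<-.005],.02).mean()+ 0*m.sum()
    b=min((minimize(cost,[.69+dx,.262+dy,np.radians(23.8)],method="Nelder-Mead",options=dict(xatol=1e-5,fatol=1e-8)) for dx in (-.01,0,.01) for dy in (-.01,0,.01)),key=lambda r:r.fun)
    x,y,a=b.x; D,X,Y=res(b.x); pr=(X<-.01)&(D<.004)
    print(nm,b.x[:2].round(4),np.degrees(a).round(2),b.fun,"X min",[np.percentile(X[(abs(Y-yp)<.008)],1).round(4) for yp in (-.115,-.055,.055,.115)],
      "crossbar front X",np.percentile(X[(Z>.2555)&(abs(Y)<.04)],[2,50,98]).round(4),"Yrange",np.percentile(Y[X>-.005],[.5,99.5]).round(4))
E
python3 go.py .55 .11 .345 113.8
```

```text
scene [0.6707 0.2422] 23.45 4.879775091876351e-05 X min [np.float64(-0.0904), np.float64(-0.0915), np.float64(-0.092), np.float64(-0.0923)] crossbar front X [0.0216 0.0293 0.0339] Yrange [-0.1957  0.197 ]
side [0.5797 0.2097] 27.16 0.0 X min [np.float64(-0.0042), np.float64(-0.0001), np.float64(0.0048), np.float64(0.0095)] crossbar front X [0.115  0.1217 0.1292] Yrange [-0.1988  0.1896]
t 20.25 slide [86.5, 100.1, -3.9] turn [-0.006, -0.0002, -0.7155]<stdin>:17: RuntimeWarning: Mean of empty slice.
  ret = ret.dtype.type(ret / rcount)
```

```bash
python3 go.py .565 .108 .343 113.7
```

```text
t 20.25 slide [89.0, 115.0, -2.0] turn [-0.006, -0.0002, -0.7138]
```

>>> apply_moves(
  moves=[
    {"slide":[5,5,-2],"turn":[0,0,-0.1],"jaw":0},
    {"slide":[15,20,-2],"turn":[0,0,-0.22],"jaw":0},
    {"slide":[30,38,-2],"turn":[0,0,-0.34],"jaw":0},
    {"slide":[45,58,-2],"turn":[0,0,-0.46],"jaw":0},
    {"slide":[60,78,-2],"turn":[0,0,-0.58],"jaw":0},
    {"slide":[75,97,-2],"turn":[0,0,-0.67],"jaw":0},
    {"slide":[85,110,-2],"turn":[0,0,-0.714],"jaw":0},
    {"slide":[89,115,-2],"turn":[0,0,-0.714],"jaw":0},
    {"slide":[89,115,-2],"turn":[0,0,-0.714],"jaw":0},
    {"slide":[89,115,-2],"turn":[0,0,-0.714],"jaw":0},
    {"slide":[89,115,-2],"turn":[0,0,-0.714],"jaw":0},
    {"slide":[89,115,-2],"turn":[0,0,-0.714],"jaw":0},
  ],
)

```text
time_s: 21.45
position: [0.5653, 0.1078, 0.3473]
tcp_rot: [180.0, 0.0, 113.7]
wrist_force: [0.7, -0.3, -2.2]
finger_gap: 0.0102
grip_force: 68.8
```

```bash
python3 - <<'E'
from wr import *
X,C,uv=wrist("w8")
a=np.radians(23.7); c,s=np.cos(a),np.sin(a); o=np.array([.691,.256])
d=X[:,:2]-o; SX=d@[c,s]; SY=d@[-s,c]; Z=X[:,2]
k=(Z>.23)&(Z<.27)
for yp in (-.115,-.055,.055,.115):
    m=k&(abs(SY-yp)<.015)&(SX<-.02)&(SX>-.135); 
    if m.sum()>5: print(yp,m.sum(),"SX",SX[m].min().round(4),SX[m].max().round(4),"SY mid",np.percentile(SY[m],[2,50,98]).round(4),"z",np.percentile(Z[m],[2,50,98]).round(4))
m=k&(SX>-.02)&(SX<.03)&(abs(SY)<.2); print("xbar",m.sum(),np.percentile(SX[m],[1,50,99]) if m.any() else 0)
tp=ctrl.get_obs()["position"]; k=(abs(Z-(tp[2]-.05))<.006)&(np.hypot(X[:,0]-tp[0],X[:,1]-tp[1])<.09); P=X[k]; print("bar",len(P),rect(P) if len(P)>5 else 0)
E
python3 go.py .6657 .1521 .343 113.7
```

```text
21.45 [0.5653 0.1078 0.3473] cam at [0.5374 0.1722 0.4176]
-0.115 3802 SX -0.115 -0.02 SY mid [-0.1183 -0.1119 -0.1093] z [0.2443 0.2494 0.2582]
-0.055 4081 SX -0.1199 -0.0287 SY mid [-0.0588 -0.0534 -0.0497] z [0.2459 0.2497 0.2649]
xbar 1721 [-0.01958482 -0.00248298 -0.00117951]
bar 10182 ((561.9331665039062, 118.80961608886719), (36.608734130859375, 93.90847778320312), 8.913186073303223)
t 21.5 slide [0.2, 109.7, 4.4] turn [0.0007, 0.0002, -0.0]
```

View pics/w8.png

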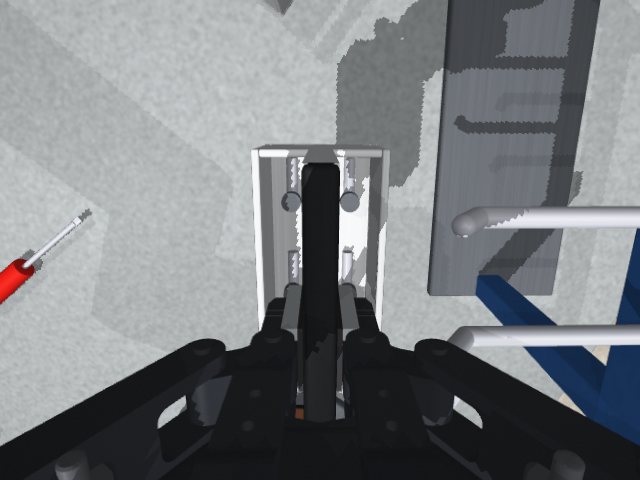

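The hook2 prongs are measured at SY -0.1135 and -0.054 with tips at -0.1175, which matches the model. In the view the prong tips are at (470,220) and (455,337). I'm advancing at bar height 0.292.

>>> apply_moves(
  moves=[
    {"slide":[1,15,0],"turn":[0,0,0],"jaw":0},
    {"slide":[1,30,0],"turn":[0,0,0],"jaw":0},
    {"slide":[1,45,0],"turn":[0,0,0],"jaw":0},
    {"slide":[1,60,0],"turn":[0,0,0],"jaw":0},
    {"slide":[1,75,0],"turn":[0,0,0],"jaw":0},
    {"slide":[1,90,0],"turn":[0,0,0],"jaw":0},
    {"slide":[1,102,0],"turn":[0,0,0],"jaw":0},
    {"slide":[1,108,0],"turn":[0,0,0],"jaw":0},
    {"slide":[1,110,0],"turn":[0,0,0],"jaw":0},
    {"slide":[1,110,0],"turn":[0,0,0],"jaw":0},
    {"slide":[1,110,0],"turn":[0,0,0],"jaw":0},
  ],
)

```text
time_s: 22.6
position: [0.6658, 0.153, 0.3472]
tcp_rot: [180.0, 0.0, 113.7]
wrist_force: [0.1, 0.3, -2.0]
finger_gap: 0.0105
grip_force: 68.8
```

>>> apply_moves(
  moves=[
    {"slide":[0,0,8],"turn":[0,0,0],"jaw":0},
    {"slide":[0,0,16],"turn":[0,0,0],"jaw":0},
    {"slide":[0,0,24],"turn":[0,0,0],"jaw":0},
    {"slide":[0,0,30],"turn":[0,0,0],"jaw":0},
    {"slide":[0,0,30],"turn":[0,0,0],"jaw":0},
    {"slide":[0,0,30],"turn":[0,0,0],"jaw":0},
    {"slide":[0,0,30],"turn":[0,0,0],"jaw":0},
  ],
)

```text
time_s: 23.3
position: [0.6663, 0.1533, 0.3174]
tcp_rot: [179.9, 0.0, 113.7]
wrist_force: [0.2, 0.4, -2.3]
finger_gap: 0.0103
grip_force: 68.8
```

>>> apply_moves(
  moves=[
    {"slide":[0,0,2],"turn":[0,0,0],"jaw":0},
    {"slide":[0,0,4],"turn":[0,0,0],"jaw":0},
    {"slide":[0,0,5],"turn":[0,0,0],"jaw":0},
    {"slide":[0,0,6],"turn":[0,0,0],"jaw":0},
    {"slide":[0,0,6.5],"turn":[0,0,0],"jaw":0},
    {"slide":[0,0,6.5],"turn":[0,0,0],"jaw":0},
    {"slide":[0,0,6.5],"turn":[0,0,0],"jaw":0},
    {"slide":[0,0,6.5],"turn":[0,0,0],"jaw":0},
  ],
)

```text
time_s: 24.1
position: [0.6662, 0.1532, 0.3104]
tcp_rot: [180.0, -0.0, 113.7]
wrist_force: [-0.4, 0.2, -2.5]
finger_gap: 0.0104
grip_force: 68.9
```

>>> apply_moves(
  moves=[
    {"slide":[0,0,0.5],"turn":[0,0,0],"jaw":0},
    {"slide":[0,0,1],"turn":[0,0,0],"jaw":0},
    {"slide":[0,0,1.5],"turn":[0,0,0],"jaw":0},
    {"slide":[0,0,1.5],"turn":[0,0,0],"jaw":0},
    {"slide":[0,0,1.5],"turn":[0,0,0],"jaw":0},
    {"slide":[0,0,1.5],"turn":[0,0,0],"jaw":0},
  ],
)

```text
time_s: 24.7
position: [0.6662, 0.1533, 0.3101]
tcp_rot: [179.9, 0.0, 113.7]
wrist_force: [-1.7, -0.2, 4.9]
finger_gap: 0.0106
grip_force: 69.6
```

Contact is made and the bar rests on the prongs. I'm releasing gently.

>>> apply_moves(
  moves=[
    {"slide":[0,0,0.5],"turn":[0,0,0],"jaw":14},
    {"slide":[0,0,0.5],"turn":[0,0,0],"jaw":18},
    {"slide":[0,0,0.5],"turn":[0,0,0],"jaw":25},
    {"slide":[0,0,0.5],"turn":[0,0,0],"jaw":35},
    {"slide":[0,0,0.5],"turn":[0,0,0],"jaw":45},
    {"slide":[0,0,0.5],"turn":[0,0,0],"jaw":45},
    {"slide":[0,0,0.5],"turn":[0,0,0],"jaw":45},
    {"slide":[0,0,0.5],"turn":[0,0,0],"jaw":45},
  ],
)

```text
time_s: 25.5
position: [0.6662, 0.1533, 0.3084]
tcp_rot: [180.0, -0.0, 113.7]
wrist_force: [-0.7, 0.8, -0.2]
finger_gap: 0.0451
grip_force: 0.0
```

>>> apply_moves(
  moves=[
    {"slide":[0,0,-10],"turn":[0,0,0],"jaw":45},
    {"slide":[0,0,-30],"turn":[0,0,0],"jaw":45},
    {"slide":[0,0,-60],"turn":[0,0,0],"jaw":45},
    {"slide":[0,0,-100],"turn":[0,0,0],"jaw":45},
    {"slide":[0,0,-120],"turn":[0,0,0],"jaw":45},
    {"slide":[0,0,-120],"turn":[0,0,0],"jaw":45},
    {"slide":[0,0,-120],"turn":[0,0,0],"jaw":45},
  ],
)

```text
time_s: 26.2
position: [0.6662, 0.1533, 0.4286]
tcp_rot: [179.9, 0.0, 113.7]
wrist_force: [0.6, -0.0, -0.9]
finger_gap: 0.0451
grip_force: 0.0
```

```bash
python3 - <<'E'
from wr import *
X,C,uv=wrist("w9"); Y,_,_=scene("s9")
P=near(X,.666,.153,.09,.252,.275); print(len(P),rect(P),np.percentile(P[:,2],[5,50,95]))
P=near(Y,.446,.3125,.07,.115,.145); print("c2",rect(P))
for n,x,y in (("spool1",.61,-.356),("spool2",.656,-.161)):
    P=near(Y,x,y,.04,.055,.075); print(n,np.median(P,0))
E
python3 go.py .442 .314 .43 76.5
```

```text
26.2 [0.6662 0.1533 0.4286] cam at [0.6382 0.2176 0.4989]
7797 ((674.8510131835938, 157.37203979492188), (135.6489715576172, 119.73397827148438), 29.375825881958008) [0.25530215 0.26061861 0.26314838]
c2 ((445.3191833496094, 312.1340026855469), (119.56584930419922, 21.700706481933594), 78.11817169189453)
spool1 [ 0.6143884  -0.35877106  0.06515934]
spool2 [ 0.66076927 -0.16459022  0.06497114]
t 26.3 slide [237.4, -140.5, -3.3] turn [-0.0041, 0.0002, 0.6496]
```

View pics/s9.png

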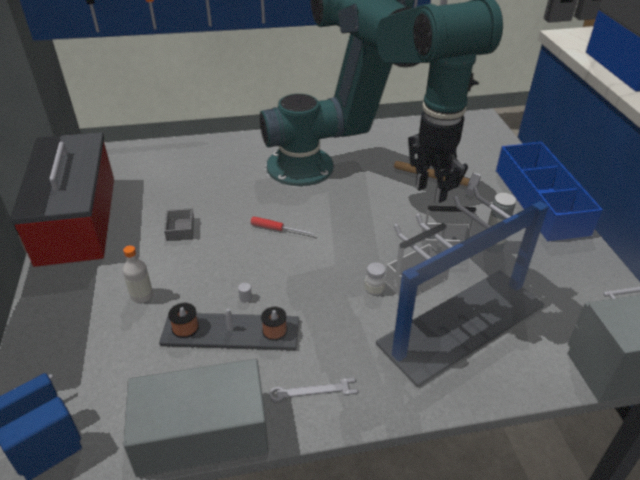

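Caddy1 hangs on hook2, with its bar at (422,237), and both spools are in place. On to caddy2.

>>> apply_moves(
  moves=[
    {"slide":[237,-140,0],"turn":[0,0,0.63],"jaw":60},
    {"slide":[237,-140,0],"turn":[0,0,0.63],"jaw":60},
    {"slide":[237,-140,0],"turn":[0,0,0.63],"jaw":60},
    {"slide":[237,-140,0],"turn":[0,0,0.63],"jaw":60},
    {"slide":[237,-140,0],"turn":[0,0,0.63],"jaw":60},
    {"slide":[237,-140,0],"turn":[0,0,0.63],"jaw":60},
    {"slide":[237,-140,100],"turn":[0,0,0.63],"jaw":60},
    {"slide":[237,-140,100],"turn":[0,0,0.63],"jaw":60},
    {"slide":[237,-140,100],"turn":[0,0,0.63],"jaw":60},
    {"slide":[237,-140,100],"turn":[0,0,0.63],"jaw":60},
    {"slide":[237,-140,100],"turn":[0,0,0.63],"jaw":60},
    {"slide":[237,-140,100],"turn":[0,0,0.63],"jaw":60},
  ],
)

```text
time_s: 27.5
position: [0.4447, 0.3147, 0.3341]
tcp_rot: [179.6, -0.4, 77.6]
wrist_force: [0.3, 0.8, 0.2]
finger_gap: 0.06
grip_force: 0.0
```

```bash
python3 - <<'E'
from wr import *
X,C,uv=wrist("w10")
P=near(X,.442,.315,.09,.120,.142); print(len(P),rect(P),np.percentile(P[:,2],[5,50,95]))
P=near(X,.442,.315,.1,.05,.06); print("rim",len(P),rect(P))
P=near(X,.47,.435,.05,.15,.17); print("can",len(P),np.median(P,0))
E
python3 go.py .442 .315 .1852 77
```

```text
27.5 [0.4447 0.3147 0.3341] cam at [0.459  0.383  0.4049]
2759 ((444.0188293457031, 316.4892883300781), (119.3375244140625, 11.798674583435059), 77.1953125) [0.13373096 0.13510834 0.13628869]
rim 1778 ((443.8065185546875, 316.39154052734375), (119.93190002441406, 70.18008422851562), 77.22064208984375)
can 5070 [0.46194186 0.4377002  0.16026917]
t 27.55 slide [-1.1, -3.5, 148.3] turn [0.007, -0.0063, 0.0104]
```

View pics/w10.png

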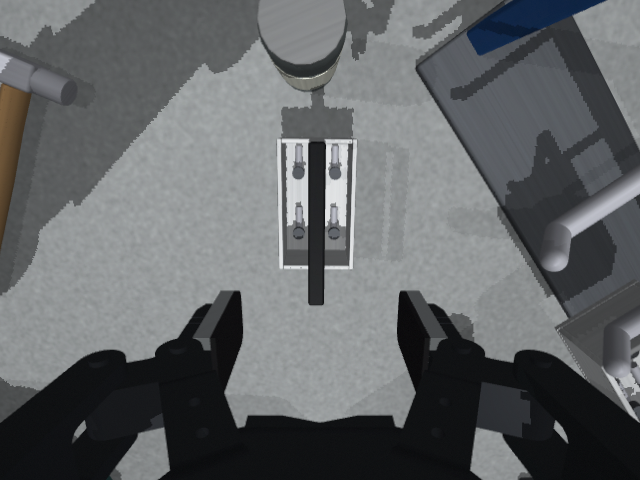

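The view shows the caddy2 bar running from (316,145) to (316,303), the can at (303,35) clear of it, and the hook1 prong tips at right. Replanning now the arm has settled.

```bash
python3 go.py .4440 .3165 .1855 77.2
```

```text
t 27.55 slide [0.8, -1.9, 148.0] turn [0.007, -0.0063, 0.0069]
```

>>> apply_moves(
  moves=[
    {"slide":[0.8,-2,40],"turn":[0,0,0.007],"jaw":60},
    {"slide":[0.8,-2,80],"turn":[0,0,0.007],"jaw":60},
    {"slide":[0.8,-2,95],"turn":[0,0,0.007],"jaw":60},
    {"slide":[0.8,-2,95],"turn":[0,0,0.007],"jaw":60},
    {"slide":[0.8,-2,95],"turn":[0,0,0.007],"jaw":60},
    {"slide":[0.8,-2,95],"turn":[0,0,0.007],"jaw":60},
    {"slide":[0.8,-2,95],"turn":[0,0,0.007],"jaw":60},
  ],
)

```text
time_s: 28.25
position: [0.4418, 0.3156, 0.2359]
tcp_rot: [179.8, -0.2, 77.2]
wrist_force: [1.1, 0.2, -0.3]
finger_gap: 0.0604
grip_force: 0.0
```

```bash
python3 go.py .4440 .3165 .1852 77.2
```

```text
t 28.25 slide [1.2, 1.8, 50.7] turn [0.0034, -0.0031, 0.0004]
```

>>> apply_moves(
  moves=[
    {"slide":[1,2,20],"turn":[0,0,0],"jaw":60},
    {"slide":[1,2,40],"turn":[0,0,0],"jaw":60},
    {"slide":[1,2,50],"turn":[0,0,0],"jaw":60},
    {"slide":[1,2,50.5],"turn":[0,0,0],"jaw":60},
    {"slide":[1,2,50.5],"turn":[0,0,0],"jaw":60},
    {"slide":[1,2,50.5],"turn":[0,0,0],"jaw":60},
    {"slide":[1,2,50.5],"turn":[0,0,0],"jaw":60},
  ],
)

```text
time_s: 28.95
position: [0.4436, 0.316, 0.1842]
tcp_rot: [179.9, -0.1, 77.2]
wrist_force: [-0.7, -0.1, 0.7]
finger_gap: 0.0599
grip_force: 0.0
```

>>> apply_moves(
  moves=[
    {"slide":[0,0,0],"turn":[0,0,0],"jaw":30},
    {"slide":[0,0,0],"turn":[0,0,0],"jaw":20},
    {"slide":[0,0,0],"turn":[0,0,0],"jaw":5},
    {"slide":[0,0,0],"turn":[0,0,0],"jaw":0},
    {"slide":[0,0,0],"turn":[0,0,0],"jaw":0},
    {"slide":[0,0,0],"turn":[0,0,0],"jaw":0},
    {"slide":[0,0,0],"turn":[0,0,0],"jaw":0},
    {"slide":[0,0,0],"turn":[0,0,0],"jaw":0},
    {"slide":[0,0,0],"turn":[0,0,0],"jaw":0},
    {"slide":[0,0,0],"turn":[0,0,0],"jaw":0},
  ],
  force=70,
)

```text
time_s: 29.95
position: [0.4433, 0.3157, 0.1832]
tcp_rot: [180.0, -0.0, 77.2]
wrist_force: [2.1, -0.3, 1.8]
finger_gap: 0.0103
grip_force: 68.8
```

>>> apply_moves(
  moves=[
    {"slide":[0,0,-15],"turn":[0,0,0],"jaw":0},
    {"slide":[0,0,-50],"turn":[0,0,0],"jaw":0},
    {"slide":[0,0,-90],"turn":[0,0,0],"jaw":0},
    {"slide":[0,0,-130],"turn":[0,0,0],"jaw":0},
    {"slide":[0,0,-160],"turn":[0,0,0],"jaw":0},
    {"slide":[0,0,-160],"turn":[0,0,0],"jaw":0},
    {"slide":[0,0,-160],"turn":[0,0,0],"jaw":0},
    {"slide":[0,0,-160],"turn":[0,0,0],"jaw":0},
  ],
)

```text
time_s: 30.75
position: [0.4422, 0.3153, 0.3399]
tcp_rot: [-179.8, 0.2, 77.2]
wrist_force: [-0.7, -0.3, -4.0]
finger_gap: 0.0107
grip_force: 68.4
```

```bash
python3 go.py .497 .264 .343 113.7
```

```text
t 30.75 slide [-37.9, 64.7, -3.2] turn [-0.0054, 0.0022, -0.6365]
```

>>> apply_moves(
  moves=[
    {"slide":[-8,5,-5],"turn":[0,0,-0.08],"jaw":0},
    {"slide":[-18,14,-5],"turn":[0,0,-0.2],"jaw":0},
    {"slide":[-28,26,-5],"turn":[0,0,-0.32],"jaw":0},
    {"slide":[-34,38,-5],"turn":[0,0,-0.44],"jaw":0},
    {"slide":[-38,50,-5],"turn":[0,0,-0.55],"jaw":0},
    {"slide":[-38,60,-5],"turn":[0,0,-0.637],"jaw":0},
    {"slide":[-38,64,-5],"turn":[0,0,-0.637],"jaw":0},
    {"slide":[-38,64,-5],"turn":[0,0,-0.637],"jaw":0},
    {"slide":[-38,64,-5],"turn":[0,0,-0.637],"jaw":0},
    {"slide":[-38,64,-5],"turn":[0,0,-0.637],"jaw":0},
    {"slide":[-38,64,-5],"turn":[0,0,-0.637],"jaw":0},
  ],
)

```text
time_s: 31.85
position: [0.4966, 0.2647, 0.3479]
tcp_rot: [180.0, -0.0, 113.7]
wrist_force: [-0.3, 0.7, -3.3]
finger_gap: 0.0104
grip_force: 68.4
```

```bash
python3 - <<'E'
from wr import *
X,C,uv=wrist("w11")
a=np.radians(23.7); c,s=np.cos(a),np.sin(a); o=np.array([.691,.256])
d=X[:,:2]-o; SX=d@[c,s]; SY=d@[-s,c]; Z=X[:,2]
k=(Z>.23)&(Z<.27)
for yp in (-.115,-.055,.055,.115):
    m=k&(abs(SY-yp)<.015)&(SX<-.02)&(SX>-.135)
    if m.sum()>5: print(yp,m.sum(),"SX",SX[m].min().round(4),"SY mid",np.percentile(SY[m],[2,50,98]).round(4),"z",np.percentile(Z[m],[2,50,98]).round(4))
E
python3 go.py .5968 .3088 .345 113.7
```

```text
31.85 [0.4966 0.2647 0.3479] cam at [0.4687 0.3291 0.4183]
0.055 3726 SX -0.1144 SY mid [0.0522 0.0581 0.0607] z [0.2439 0.2494 0.2563]
0.115 4170 SX -0.1207 SY mid [0.1113 0.1167 0.1203] z [0.2452 0.2497 0.2649]
t 31.9 slide [0.1, 109.4, 3.1] turn [0.0003, -0.0001, 0.0006]
```

>>> apply_moves(
  moves=[
    {"slide":[0,15,1],"turn":[0,0,0],"jaw":0},
    {"slide":[0,30,2],"turn":[0,0,0],"jaw":0},
    {"slide":[0,45,2],"turn":[0,0,0],"jaw":0},
    {"slide":[0,60,2],"turn":[0,0,0],"jaw":0},
    {"slide":[0,75,2],"turn":[0,0,0],"jaw":0},
    {"slide":[0,90,2],"turn":[0,0,0],"jaw":0},
    {"slide":[0,102,2],"turn":[0,0,0],"jaw":0},
    {"slide":[0,108,2],"turn":[0,0,0],"jaw":0},
    {"slide":[0,110,2],"turn":[0,0,0],"jaw":0},
    {"slide":[0,110,2],"turn":[0,0,0],"jaw":0},
    {"slide":[0,110,2],"turn":[0,0,0],"jaw":0},
  ],
)

```text
time_s: 33.0
position: [0.5973, 0.3086, 0.3461]
tcp_rot: [-180.0, -0.0, 113.7]
wrist_force: [0.5, 0.1, -3.1]
finger_gap: 0.0106
grip_force: 68.5
```

>>> apply_moves(
  moves=[
    {"slide":[0,0,8],"turn":[0,0,0],"jaw":0},
    {"slide":[0,0,16],"turn":[0,0,0],"jaw":0},
    {"slide":[0,0,24],"turn":[0,0,0],"jaw":0},
    {"slide":[0,0,30],"turn":[0,0,0],"jaw":0},
    {"slide":[0,0,34],"turn":[0,0,0],"jaw":0},
    {"slide":[0,0,35],"turn":[0,0,0],"jaw":0},
    {"slide":[0,0,35],"turn":[0,0,0],"jaw":0},
    {"slide":[0,0,35],"turn":[0,0,0],"jaw":0},
    {"slide":[0,0,35],"turn":[0,0,0],"jaw":0},
  ],
)

```text
time_s: 33.9
position: [0.5979, 0.3087, 0.3115]
tcp_rot: [179.9, -0.0, 113.7]
wrist_force: [-0.7, 0.7, -2.8]
finger_gap: 0.0106
grip_force: 68.5
```

Contact is expected at a TCP height of about 0.308.

>>> apply_moves(
  moves=[
    {"slide":[0,0,1],"turn":[0,0,0],"jaw":0},
    {"slide":[0,0,2],"turn":[0,0,0],"jaw":0},
    {"slide":[0,0,3],"turn":[0,0,0],"jaw":0},
    {"slide":[0,0,4],"turn":[0,0,0],"jaw":0},
    {"slide":[0,0,4.5],"turn":[0,0,0],"jaw":0},
    {"slide":[0,0,4.5],"turn":[0,0,0],"jaw":0},
    {"slide":[0,0,4.5],"turn":[0,0,0],"jaw":0},
    {"slide":[0,0,4.5],"turn":[0,0,0],"jaw":0},
  ],
)

```text
time_s: 34.7
position: [0.5977, 0.3087, 0.3079]
tcp_rot: [179.9, 0.0, 113.7]
wrist_force: [-2.0, -1.6, 5.9]
finger_gap: 0.0105
grip_force: 69.5
```

>>> apply_moves(
  moves=[
    {"slide":[0,0,0],"turn":[0,0,0],"jaw":14},
    {"slide":[0,0,0],"turn":[0,0,0],"jaw":18},
    {"slide":[0,0,0],"turn":[0,0,0],"jaw":25},
    {"slide":[0,0,0],"turn":[0,0,0],"jaw":35},
    {"slide":[0,0,0],"turn":[0,0,0],"jaw":45},
    {"slide":[0,0,0],"turn":[0,0,0],"jaw":45},
    {"slide":[0,0,0],"turn":[0,0,0],"jaw":45},
    {"slide":[0,0,0],"turn":[0,0,0],"jaw":45},
  ],
)

```text
time_s: 35.5
position: [0.5978, 0.3087, 0.3064]
tcp_rot: [180.0, -0.0, 113.7]
wrist_force: [-0.7, -0.0, -0.4]
finger_gap: 0.0451
grip_force: 0.0
```

>>> apply_moves(
  moves=[
    {"slide":[0,0,-10],"turn":[0,0,0],"jaw":45},
    {"slide":[0,0,-30],"turn":[0,0,0],"jaw":45},
    {"slide":[0,0,-60],"turn":[0,0,0],"jaw":45},
    {"slide":[0,0,-100],"turn":[0,0,0],"jaw":45},
    {"slide":[0,0,-120],"turn":[0,0,0],"jaw":45},
    {"slide":[0,-100,-120],"turn":[0,0,0],"jaw":45},
    {"slide":[0,-200,-120],"turn":[0,0,0],"jaw":45},
    {"slide":[0,-200,-120],"turn":[0,0,0],"jaw":45},
    {"slide":[0,-200,-120],"turn":[0,0,0],"jaw":45},
    {"slide":[0,-200,-120],"turn":[0,0,0],"jaw":45},
    {"slide":[0,-200,-120],"turn":[0,0,0],"jaw":45},
  ],
)

```text
time_s: 36.6
position: [0.4136, 0.2278, 0.4282]
tcp_rot: [179.8, 0.0, 113.7]
wrist_force: [-0.3, -0.5, 0.3]
finger_gap: 0.0452
grip_force: 0.0
```

```bash
python3 - <<'E'
from wr import *
Y,C,_=scene("s12"); Z,C2,_=scene("d12","side")
im=np.hstack([cv2.imread("pics/s12.png")[120:420,100:600],cv2.resize(cv2.imread("pics/d12.png")[100:480,100:500],(316,300))]); cv2.imwrite("pics/fin.png",cv2.resize(im,(800,294)))
for n,x,y in (("spool1",.614,-.3585),("spool2",.6605,-.1645)):
    P=near(Y,x,y,.04,.06,.075); print(n,len(P),np.median(P,0),P[:,2].std())
a=np.radians(23.7); c,s=np.cos(a),np.sin(a); o=np.array([.6935,.253])
d=Y[:,:2]-o; SX=d@[c,s]; SY=d@[-s,c]
for y0 in (-.085,.085):
    m=(abs(SY-y0)<.065)&(SX<-.02)&(SX>-.11)&(Y[:,2]>.254)&(Y[:,2]<.275)&(C.sum(1)<150)
    Q=np.c_[SX,SY,Y[:,2]][m]; print("bar",m.sum(),np.percentile(Q,[2,50,98],axis=0).round(4))
for n,x,y in (("jar",.555,.095),("sock",.525,-.215),("can",.465,.436),("glue",.475,-.45)):
    P=near(Y,x,y,.045,.03,.2); print(n,len(P),np.median(P,0).round(3),P[:,2].max().round(3))
E
```

```text
spool1 463 [ 0.61376892 -0.35885554  0.06516418] 0.002303998760164183
spool2 392 [ 0.65978633 -0.16436444  0.06482015] 0.0023902032910173157Traceback (most recent call last):
  File "<stdin>", line 10, in <module>
    return _quantile_unchecked(
        a, q, axis, out, overwrite_input, method, keepdims, weights)
    return _ureduce(a,
                    func=_quantile_ureduce_func,
    ...<5 lines>...
                    overwrite_input=overwrite_input,
                    method=method)
    r = func(a, **kwargs)
    result = _quantile(arr,
                       quantiles=q,
    ...<2 lines>...
                       out=out,
                       weights=wgt)
    slices_having_nans = np.isnan(arr[-1, ...])
                                  ~~~^^^^^^^^^
IndexError: index -1 is out of bounds for axis 0 with size 0
```

View pics/fin.png

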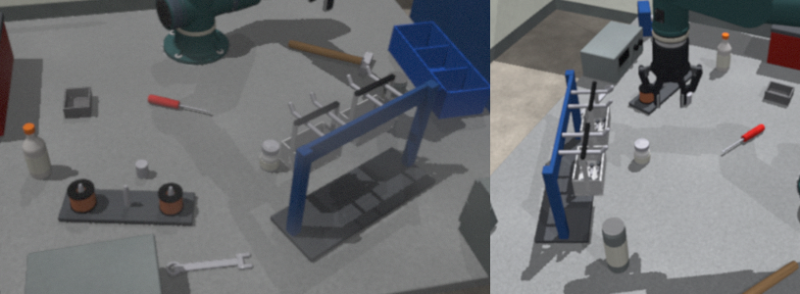

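Both caddies hang on their prong pairs, both spools are seated, and the jar, socket, can and glue are standing. One last numeric check of the bars before I hand in.

```bash
python3 - <<'E'
from wr import *
a=np.radians(23.7); c,s=np.cos(a),np.sin(a); o=np.array([.6935,.253])
S=np.load("s12.npz"); Y1=cloud(S["p"],S["d"],viewer.camera_params("scene"))[0]
Y2=scene("s13")[0]; S0=np.load("scene0.npz"); Y0=cloud(S0["p"],S0["d"],viewer.camera_params("scene"))[0]
for Y in (Y1,Y2):
    d=Y[:,:2]-o; SX=d@[c,s]; SY=d@[-s,c]
    for y0 in (-.085,.085):
        m=(abs(SY-y0)<.022)&(SX<-.02)&(SX>-.12)&(Y[:,2]>.252)&(Y[:,2]<.28); Q=np.c_[SX,SY,Y[:,2]][m]; print("bar",m.sum(),np.median(Q,0).round(4))
        m=(abs(SY-y0)<.08)&(SX<.0)&(SX>-.13)&(Y[:,2]>.16)&(Y[:,2]<.2); Q=np.c_[SX,SY,Y[:,2]][m]; print(" tray",m.sum(),np.percentile(Q,[2,98],axis=0).round(3).tolist())
for n,x,y in (("jar",.555,.095),("sock",.53,-.217),("can",.467,.434),("glue",.478,-.455)):
    print(n,[np.median(near(Y,x,y,.045,.03,.2),0).round(3).tolist() for Y in (Y0,Y2)])
print(ctrl.get_obs()["time_s"])
E
```

```text
bar 117 [-0.0612 -0.0849  0.259 ]
 tray 473 [[-0.099, -0.146, 0.161], [-0.056, -0.025, 0.198]]
bar 96 [-0.0625  0.0858  0.2581]
 tray 339 [[-0.1, 0.026, 0.161], [-0.059, 0.145, 0.197]]
bar 113 [-0.0614 -0.0856  0.2586]
 tray 468 [[-0.099, -0.146, 0.161], [-0.054, -0.025, 0.197]]
bar 97 [-0.0619  0.0845  0.2585]
 tray 342 [[-0.1, 0.025, 0.161], [-0.059, 0.146, 0.198]]
jar [[0.571, 0.088, 0.062], [0.571, 0.089, 0.064]]
sock [[0.535, -0.22, 0.037], [0.535, -0.22, 0.037]]
can [[0.477, 0.43, 0.147], [0.482, 0.439, 0.151]]
glue [[0.493, -0.456, 0.09], [0.493, -0.457, 0.09]]
36.75
```

```bash
python3 - <<'E'
from wr import *
for t in ("scene0","s6","s9","s12","s13"):
    S=np.load(t+".npz"); Y=cloud(S["p"],S["d"],viewer.camera_params("scene"))[0]
    P=near(Y,.465,.436,.05,.154,.17); print(t,len(P),np.median(P,0).round(4),P.min(0)[:2].round(3),P.max(0)[:2].round(3))
E
```

```text
scene0 208 [0.4678 0.4383 0.1589] [0.44  0.415] [0.493 0.466]
s6 210 [0.4685 0.438  0.159 ] [0.439 0.415] [0.491 0.464]
s9 205 [0.4672 0.4385 0.1593] [0.441 0.414] [0.493 0.464]
s12 153 [0.4694 0.4438 0.1591] [0.44  0.418] [0.491 0.462]
s13 153 [0.4691 0.4435 0.159 ] [0.437 0.419] [0.492 0.465]
```

The can hasn't moved: its extents are unchanged and the hanging caddy just hides part of it. Handing in.

```bash
python3 -c "
from workcell import job
print(job.close_job())"
```

```text
the job is handed in; nothing more can be done
None
```

I handed the job in at about 37 s: the two spools present (no third was in view) are fully down on spindles 1 and 3, both caddies hang at rest on the double hooks, and the jar, socket, spray can and glue bottle are unmoved.

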